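# Prise the snapped-on gear cover off its housing

## Robot

A 6-joint arm with a two-finger parallel gripper is mounted at the origin on a cart in front of the work surface, level with it; the furniture and walls round the work are solid. World frame = base frame: x ahead of the robot, y to its left, z up, the work surface at z = 0. Lengths are in m, angles in rad, forces in N, time in s.
With the tool pointing down it reaches from about 0.225 to 0.875 m from the base axis. Payload 3.4 kg.
Tool frame: the origin (TCP) lies at the very end of the fingers, on their centre line; the grasp point (between the pads) lies 19 mm behind it; x points along the fingers, y is the direction in which the jaws open and shut, and the axes are right-handed (so a half turn about x gives the same grasp; the last joint's range is limited). The gripper opens to 85 mm and grips with 20 to 120 N. Pads are 22 mm wide; open, the fingers measure 114 mm over their backs; the gripper's body (76 mm by 85 mm) begins 54 mm behind the grasp point. The pads swing forward as they close: fully open they stand 13 mm farther back than shut.
Start: joints at [1.008, 0.276, 1.505, -0, 1.361, -0.121], TCP at [0.246, 0.52, 0.231] pointing down, gripper open.
Joint ranges: [-2.89, 2.89], [-0.75, 2.08], [0.22, 2.7], [-1.18, 4.32], [0.11, 2.71], [-2.7, 2.7]. Speed limits (rad/s): [2.57, 2.57, 3.14, 3.14, 3.14, 3.14].

## Interface

Orientations are given as a unit quaternion [x, y, z, w].
In Python, from bench import ctrl, viewer, outline_of, tip_of gives the robot as it stands.
- The arm moves only by the tool carry_out, never from a script. Its argument "deltas" is a list of rows, each a list of 4 numbers: the shift along the tool's x, y, z in units of 30 mm (1.0 is 30 mm), then the turn about the tool's x in rad. In form: [[dx, dy, dz, spin], ...]. A call has 1 to 20 rows; each row shifts and turns the commanded pose from where the row before left it, along the tool's axes as they then stand; what a row does not reach is not made up. A row lasts 1/8 s, in which the tool goes at most 62.5 mm and 10.7 degrees, less where a joint would pass 70% of its speed; a pose out of reach is approached as far as the arm can. A call is refused whole if a number of a shift passes 1 or a number of a turn 0.188, either way. A call with a gripper value outside its range is refused whole. "jaw" is the opening, from -1 (shut) to 1 (fully open), set as the call begins (left out, the last holds). The fingers move at their own pace and stop on an object; the grip force is fixed at half the most. Time passes only in rows, so rows that do not move let the fingers close. It gives the time, the measured TCP pose, the force and the opening at its end, in the units of the state.
- ctrl.sense(): the state, without advancing time (a new reading comes with each control period).
- viewer.get_image(name): name is "side" or "top" or "wrist"; returns a dict with "img" (400x640x3 uint8, blue, green, red), "depth" (400x640 float32, m along the optical axis (not along the pixel's ray), 0 where there is no reading), "fx", "fy", "cx", "cy" (pixels), "cam_to_world" (4x4, takes a point from camera to world coordinates); the wrist camera has in their place "tool_from_camera" (4x4, takes a point from camera to tool coordinates, whose origin is the TCP and whose axes are the tool frame's). Camera axes: x right, y up, looking along -z (the intrinsics and any distortion apply to the point x, -y, -z); pixel columns grow to the right and rows downward; lengths in m; the calibration is good to about 2 mm. A picture is of the moment at which its call begins: read the wrist's pose just before it.
- ctrl.sign_off(): hands the job in, once; it reports no verdict.
Trained networks look in a picture, given as the dict that the camera call returned (one of the last four; its "shot" number tells which), for a name from the list of things; names that differ only in an ending like _2 or _b are one class to them, and where a whole thing is asked for, a point or a joint stands for the part that bears it (a point fixed in the world has none). Each returns a list of dicts, best first, with "confidence" (0 to 1); they miss things now and then, are a little off and sometimes report something else, mostly with a low value. They report only what shows in the picture. A call takes as long as a camera call. They do not tell look-alikes from the thing itself.
- outline_of(picture, target): "region" (400x640 bool, what is visible of it) and "pixel" ([row, column] in pixels, amid what is visible of it).
- tip_of(picture, target): "pixel" ([row, column] in pixels: a listed point, or the origin of a listed thing).
The state is a dict: "clock": time; "joint_pos": joint angles; "joint_vel": joint speeds; "tau": joint torques, N m; "ee_pos": TCP position; "eef_rot": TCP orientation; "ft_force": force on the tool from outside, world axes, zero at the start; "ft_torque": the same for the moment, N m; "opening": finger opening in m.
Only numpy, scipy, OpenCV 4.12 (cv2) and the standard library are available. Lean on these libraries where they do the work, as an engineer would, in place of code of your own. Each camera call takes 0.05 s, during which the arm holds its last target.

## Task

Take the pry lever out of its rack by the blade, lay it down flat on the bench, let go, and take it again by its handle. Put the blade into the notch under the front edge of the housing's cover and lever the cover up until its spring clip lets go, without touching the cover with the fingers while it is still snapped on. Then lay the lever flat on the bench, lift the cover off by its connector block and set it down flat, connector up, in the grey tray; leave the tape roll and the oil bottle beside the housing where they are.

Things in the scene. Friction and masses are not known exactly. Their poses are not given: they have to be found in the camera images.
- housing: Fixed cast aluminium gear housing, black cover snapped on its top. Rim under the cover 100 mm above the bench, walls 116 x 76 mm outside, foot flange 150 x 112 x 12 mm. Origin: centre of its underside; x from its front (notch side) to its rear, y left, z up. Hollow to 35 mm below the rim for 60 mm inward of the notch; a gear stands farther in. Nothing but the cover and its clip stands more than 10 mm over the rim.
- housing_notch (a point): Notch in the housing's front wall: a slot 36 mm wide, 9 mm high, cut into the top of the 8 mm thick wall, right under the cover's front edge. The point is the middle of the notch floor at the wall's outer face, 91 mm above the bench. x points level into the housing, y along the wall to the left, z up.
- cover_front (a point): Middle of the lower front edge of the loose black moulded gear cover (plate 112 x 72 x 14 mm, raised middle to 25 mm, 90 g). x runs from its front to its rear, z up. Snapped on, this point is 9 mm above housing_notch and 2 mm inward of it.
- clip (a joint): Spring clip on the housing's front: a steel cross-bar on two legs, above the notch and over a bead on the cover's front edge; it leaves the 36 mm notch free. Forward travel in m, 0 at rest. It holds the cover's front down with about 20 N. Levered up 4 to 5 mm, the cover snaps past it and rests on it: front edge some 7 mm off the rim, rear edge still on the rim.
- rear_clip_l (a joint): Weak spring clip at the housing's left side near its rear; outward travel in m, 0 at rest. With its twin on the right it keeps the cover's rear down with about 10 to 15 N, so that the cover turns up about its rear edge; both give way when the cover is then lifted straight up by its block.
- cover_grip (a point): The connector block on top of the cover, to be gripped: 26 mm long (x), 36 mm wide (y), its top 9 mm above this point, its sides free for 18 mm below that top. The point is 86 mm behind the cover's front edge and 34 mm above its underside. Axes as the cover's.
- lever_mid (a point): Middle of the handle (half-way up) of the loose pry lever: black flat-sided handle 105 long, 34 wide, 24 mm thick; flat steel blade 20 mm wide, 5 mm thick (4 mm over the last 12 mm) on its centre line; 180 mm in all, 130 g. x: along the lever to the blade tip; y: across the blade's width; z: normal to its flat. On the bench it lies on its handle, the centre line level and 12 mm up.
- lever_tip (a point): Tip of the lever's blade, on the centre line, 127.5 mm ahead of lever_mid. Axes as lever_mid.
- rack_mouth (a point): Fixed grey tool rack: block 140 x 72 x 50 mm high with a 38 mm wide channel, open at the top and at one end; the lever lies sunk in it with 2 mm play, so that only the last 46 mm of the blade can be gripped. Point: middle of the open end, 32 mm up, on the blade's centre line; x outward along the blade. The lever lifts straight up and out; its underside must rise from 20 to over 50 mm.
- tray_in (a point): Fixed open grey tray 170 x 200 mm outside, 28 mm high, walls and floor 4 mm thick. The point is the centre of its inner floor; x along the 170 mm side.
- by_tape_roll: Bystander: roll of tape, 92 mm across, 19 mm high, lying flat. Origin under its centre.
- by_oiler: Bystander: small oil bottle with a nozzle, 123 mm high, standing. Origin under its centre.
Mind the look-alikes: they are no part of the job. What is shaped like the part that bears cover_front but purple is not meant.

How it is judged:
On the way, in this order (a step that is already met when the one before it is completed fails the run):
1. the lever lies flat on the bench, out of the rack and let go (height (world z) of lever_mid below 0.022 m and angle between lever_mid's own x axis and vertical between 1.42 and 1.72 rad and contact force between the fingers and lever below 0.1 N and linear speed of lever below 0.05 m/s), for 0.2 s.
2. the cover's front edge stands at least 5 mm up from the rim, with the lever held by its handle, its tip in the notch, and the fingers not on the cover (z of cover_front in the frame of housing_notch above 0.014 m and contact force between the fingers and lever above 1 N and x of the grasp point in the frame of lever_mid between -0.07 and 0.06 m and contact force between the fingers and cover below 0.1 N and x of lever_tip in the frame of housing_notch between 0.003 and 0.06 m and y of lever_tip in the frame of housing_notch between -0.018 and 0.018 m), for 0.1 s.
At the end, for the whole second after the job is handed in: the lever lies flat on the bench (handle middle under 22 mm up, within 0.15 rad of level), at rest; the cover lies flat in the tray, connector up (within 0.1 rad of level, its underside within 12 mm of the tray floor), at rest; the tape roll and oil bottle are within 40 mm of where they were (height (world z) of lever_mid below 0.022 m and angle between lever_mid's own x axis and vertical between 1.42 and 1.72 rad and linear speed of lever below 0.05 m/s and z of cover_front in the frame of tray_in between -0.004 and 0.012 m and angle between cover's own z axis and vertical below 0.1 rad and linear speed of cover below 0.03 m/s and x of cover_grip in the frame of tray_in between -0.085 and 0.085 m and y of cover_grip in the frame of tray_in between -0.1 and 0.1 m); the robot touches nothing.
It fails at once if the fingers touch the cover while it is still snapped on (front edge less than 4 mm up) (contact force between the fingers and cover above 0.5 N and distance between cover_front and housing_notch below 0.06 m and z of cover_front in the frame of housing_notch below 0.013 m).
It fails at once if the tape roll or the oil bottle is displaced by more than 40 mm (distance of any of by_tape_roll, by_oiler from where it was at the start of the episode above 0.04 m).
It also fails if it takes over 72 s, if anything falls off the work surface, if the arm or the gripper's body presses on something with over 40 N, if the wrist force passes 120 N, or if a joint passes its speed limit or range.

## Working session

There is one attempt and no reset: what is moved stays moved. The work goes in short steps, Python scripts to look and compute and a tool call to move; the robot and the scene stay as the last step left them, time stands still between calls to the robot, and variables do not carry over. Pictures are saved under pics/ and viewed, and the job is handed in when it is done.

Besides the shell and the picture viewer there is one more tool, called after "Call:" as name([rows], argument=value, ...), one row to a line, values as JSON. carry_out: Moves the arm, as the interface text tells. Its arguments: {"type":"object","properties":{"deltas":{"type":"array"},"jaw":{"type":"number"}},"required":["deltas"]}

```bash
ls; mkdir -p pics; cat > h.py <<'E'
import numpy as np, cv2
from scipy.spatial.transform import Rotation as R
from bench import ctrl, viewer, outline_of, tip_of
def c2w(im, st=None):
    if "cam_to_world" in im: return np.array(im["cam_to_world"])
    T=np.eye(4);T[:3,:3]=R.from_quat(st["eef_rot"]).as_matrix();T[:3,3]=st["ee_pos"]
    return T@np.array(im["tool_from_camera"])
def px2w(im,r,c,st=None,d=None):
    if d is None:
        w=im["depth"][max(0,int(r)-1):int(r)+2,max(0,int(c)-1):int(c)+2]; w=w[w>0]; d=np.median(w) if len(w) else np.nan
    p=np.array([(c-im["cx"])/im["fx"]*d,-(r-im["cy"])/im["fy"]*d,-d,1])
    return (c2w(im,st)@p)[:3]
def cloud(im,st=None):
    d=im["depth"]; r,c=np.mgrid[0:400,0:640]
    P=np.stack([(c-im["cx"])/im["fx"]*d,-(r-im["cy"])/im["fy"]*d,-d,np.ones_like(d)],-1)
    W=(P@c2w(im,st).T)[...,:3]; W[d<=0]=np.nan
    return W
def ray_z(im,r,c,z,st=None):
    T=c2w(im,st); v=T[:3,:3]@np.array([(c-im["cx"])/im["fx"],-(r-im["cy"])/im["fy"],-1.]); o=T[:3,3]
    return o+v*(z-o[2])/v[2]
E
python3 - <<'E'
from h import *
s=ctrl.sense(); print({k:np.round(v,3) for k,v in s.items()})
for n in ["side","top","wrist"]:
    st=ctrl.sense(); im=viewer.get_image(n); cv2.imwrite(f"pics/{n}0.png",im["img"]); print(n,[k for k in im],im["fx"],im["cx"],im["cy"])
    if n!="wrist": print(np.round(im["cam_to_world"],3))
    else: print(np.round(im["tool_from_camera"],3))
    np.save(f"{n}0.npy",{"im":im,"st":st},allow_pickle=True)
    for t in ["housing","housing_notch","cover_front","cover_grip","lever_mid","lever_tip","rack_mouth","tray_in","by_tape_roll","by_oiler"]:
        for q in tip_of(im,t): 
            r,c=q["pixel"]; print(t,round(q["confidence"],2),np.round([r,c]),np.round(px2w(im,r,c,st),3))
E
```

```text
pics
{'clock': np.float64(0.0), 'joint_pos': array([ 1.008,  0.277,  1.506, -0.   ,  1.361, -0.121]), 'joint_vel': array([-0.   ,  0.001,  0.001,  0.001,  0.001,  0.   ]), 'tau': array([-0.0000e+00, -4.1677e+01, -2.4581e+01,  0.0000e+00,  1.1000e-02,
        0.0000e+00]), 'ee_pos': array([0.246, 0.519, 0.23 ]), 'eef_rot': array([ 0.154,  0.69 , -0.156,  0.69 ]), 'ft_force': array([-0.629,  0.018,  0.556]), 'ft_torque': array([ 0.005,  0.006, -0.011]), 'opening': np.float64(0.085)}
side ['img', 'depth', 'fx', 'fy', 'cx', 'cy', 'cam_to_world', 'shot'] 431.7201346086402 323.8307821512807 201.0596727293815
[[ 0.9    0.264 -0.348  0.132]
 [-0.437  0.556 -0.707 -0.831]
 [ 0.007  0.788  0.615  0.861]
 [ 0.     0.     0.     1.   ]]
housing 0.63 [227. 341.] [ 0.587 -0.019  0.044]
housing_notch 0.9 [211. 328.] [0.557 0.006 0.093]
cover_front 0.89 [227. 266.] [0.406 0.112 0.006]
cover_front 0.85 [207. 327.] [0.553 0.002 0.111]
cover_grip 0.64 [202. 280.] [0.473 0.167 0.04 ]
cover_grip 0.62 [185. 351.] [0.64  0.028 0.142]
lever_mid 0.49 [183. 247.] [0.412 0.305 0.043]
lever_tip 0.47 [181. 289.]
[... 828 characters left out ...]
0.639 0.017 0.141]
lever_mid 0.78 [233. 231.] [0.434 0.31  0.043]
lever_tip 0.79 [199. 242.] [0.554 0.285 0.002]
lever_tip 0.23 [200. 323.] [0.551 0.004 0.109]
rack_mouth 0.64 [214. 240.] [0.499 0.285 0.032]
tray_in 0.77 [232. 411.] [ 0.452 -0.301  0.002]
by_tape_roll 0.54 [166. 222.] [0.665 0.361 0.003]
by_oiler 0.52 [162. 264.] [0.676 0.205 0.053]
wrist ['img', 'depth', 'fx', 'fy', 'cx', 'cy', 'tool_from_camera', 'shot'] 310.8607960259921 320.36526690079864 200.5982289759847
[[-0.     0.324 -0.946 -0.142]
 [ 1.    -0.001 -0.    -0.001]
 [-0.001 -0.946 -0.324 -0.083]
 [ 0.     0.     0.     1.   ]]
cover_grip 0.5 [396. 174.] [0.225 0.484 0.31 ]
lever_mid 0.74 [347. 238.] [0.413 0.318 0.044]
```

View pics/side0.png

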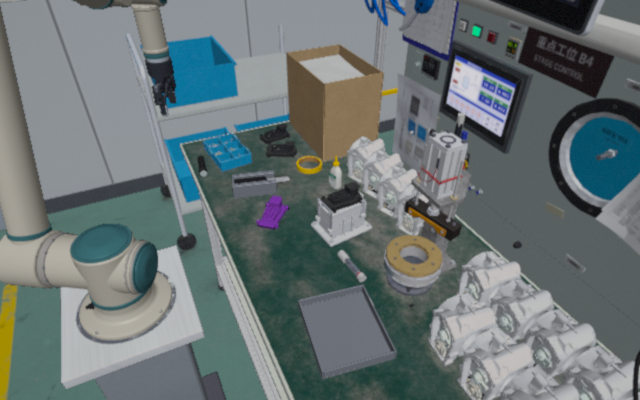

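View pics/top0.png

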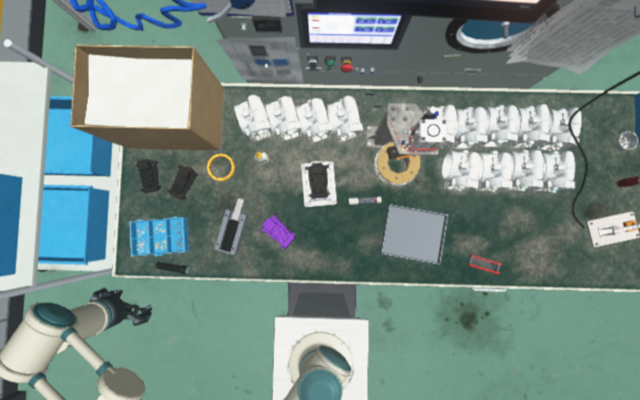

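View pics/wrist0.png

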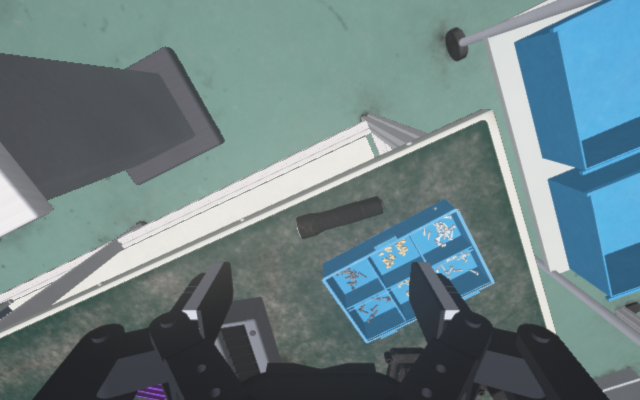

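```bash
python3 - <<'E'
from h import *
t=np.load("top0.npy",allow_pickle=True).item()["im"]["img"]; s=np.load("side0.npy",allow_pickle=True).item()["im"]["img"]
a=cv2.resize(t[140:270,200:330],None,fx=4,fy=4,interpolation=cv2.INTER_CUBIC)
cv2.imwrite("pics/topcrop.png",a)
b=cv2.resize(s[150:250,220:390],None,fx=4.5,fy=4.5,interpolation=cv2.INTER_CUBIC)
cv2.imwrite("pics/sidecrop.png",b)
E
```

```text
(no output)
```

View pics/topcrop.png

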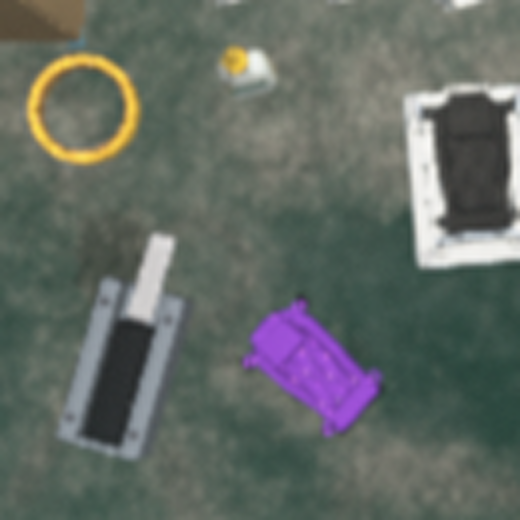

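View pics/sidecrop.png

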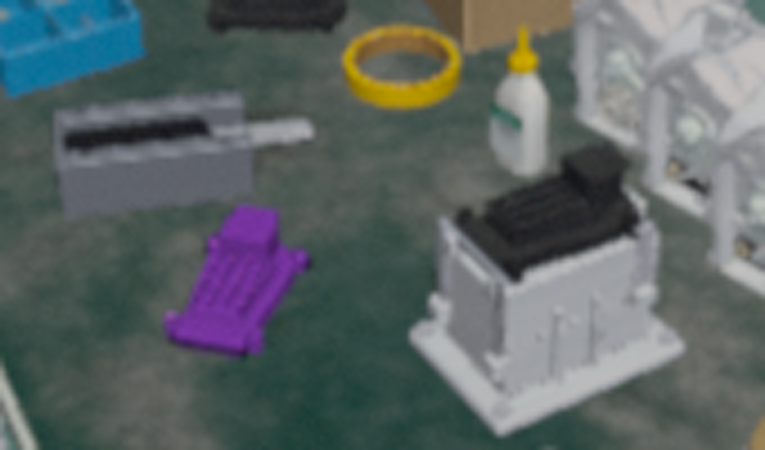

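Candidates: the black cover on the white housing (top image 184,319), which is the one meant, and the purple loose cover (232,278), a look-alike. There is only one lever, black with a steel blade, in the rack at (232,231). Now I'll measure.

```bash
cat > m1.py <<'E'
from h import *
for n in ["top","side"]:
    D=np.load(f"{n}0.npy",allow_pickle=True).item(); im,st=D["im"],D["st"]
    W=cloud(im)
    x,y,z=W[...,0],W[...,1],W[...,2]
    # bench height
    m=(x>.3)&(x<.5)&(abs(y)<.08); print(n,"bench z",np.nanmedian(z[m]))
    def rect(m,name):
        P=W[m][:,:2].astype(np.float32)
        (cx,cy),(w,h),a=cv2.minAreaRect(P); print(name,len(P),"c",round(cx,4),round(cy,4),"wh",round(w,4),round(h,4),"ang",round(a,1),"z",np.round(np.percentile(W[m][:,2],[10,50,90]),4))
    rect((abs(y-.3)<.1)&(x>.33)&(x<.53)&(abs(z-.05)<.007),"racktop")
    rect((abs(y-.29)<.05)&(x>.515)&(x<.6)&(abs(z-.034)<.012),"blade")
    rect((abs(y-.02)<.1)&(x>.5)&(x<.73)&(z>.085)&(z<.16),"cover/housing top")
    rect((abs(y-.02)<.1)&(x>.5)&(x<.73)&(z>.13)&(z<.16),"block")
    rect((abs(y-.02)<.12)&(x>.48)&(x<.73)&(z>.006)&(z<.018),"flange")
    rect((abs(y+.3)<.14)&(x>.3)&(x<.6)&(abs(z-.028)<.006),"tray rim")
    rect((abs(y-.36)<.07)&(x>.58)&(x<.75)&(abs(z-.019)<.007),"tape")
    rect((abs(y-.2)<.05)&(x>.6)&(x<.75)&(z>.05),"oiler")
    rect((abs(y-.14)<.1)&(x>.36)&(x<.5)&(abs(z-.025)<.02)&(y<.24),"purple")
E
python3 m1.py
```

```text
top bench z 0.001239089558452977
racktop 612 c 0.438 0.3134 wh 0.0734 0.1392 ang 75.5 z [0.0439 0.0477 0.0517]
blade 67 c 0.5324 0.2887 wh 0.019 0.0371 ang 75.9 z [0.0296 0.0342 0.0374]
cover/housing top 886 c 0.6097 0.0228 wh 0.1244 0.0808 ang 5.1 z [0.0996 0.1144 0.1408]
block 144 c 0.6183 0.0224 wh 0.0891 0.0353 ang 7.3 z [0.133  0.1415 0.145 ]
flange 514 c 0.6054 0.0194 wh 0.2378 0.2483 ang 89.9 z [0.0066 0.0105 0.0147]
tray rim 296 c 0.4586 -0.2786 wh 0.2591 0.1848 ang 81.2 z [0.0237 0.0267 0.0299]
tape 221 c 0.6757 0.3696 wh 0.1268 0.0905 ang 25.1 z [0.0147 0.0178 0.021 ]
oiler 107 c 0.6889 0.2158 wh 0.0246 0.0399 ang 21.5 z [0.0592 0.0736 0.1011]
purple 676 c 0.43 0.1398 wh 0.1951 0.1397 ang 89.8 z [0.0059 0.0155 0.0394]
side bench z 0.0013163825852093858
racktop 453 c 0.4273 0.2821 wh 0.1406 0.1391 ang 75.9 z [0.044  0.0479 0.051 ]
blade 44 c 0.5312 0.2897 wh 0.0232 0.0334 ang 67.3 z [0.0312 0.0334 0.035 ]
cover/housing top 1053 c 0.6066 0.0155 wh 0.1297 0.076 ang 2.8 z [0.0926 0.1133 0.1369]
block 151 c 0.6149 0.0198 wh 0.0929 0.0372 ang 8.7 z [0.1308 0.1408 0.1438]
flange 508 c 0.609 -0.0394 wh 0.1563 0.2175 ang 70.7 z [0.0085 0.0116 0.0154]
tray rim 716 c 0.4902 -0.2963 wh 0.2499 0.2582 ang 81.6 z [0.0235 0.0267 0.0291]
tape 211 c 0.6751 0.3718 wh 0.1354 0.0941 ang 35.0 z [0.0132 0.0176 0.0217]
oiler 147 c 0.6821 0.2102 wh 0.0235 0.0404 ang 48.3 z [0.0544 0.0724 0.1003]
purple 635 c 0.4309 0.1355 wh 0.1965 0.1335 ang 86.8 z [0.0074 0.0174 0.0405]
```

```bash
cat >> h.py <<'E'
def plan(target, jawyaw=None, st=None):
    """deltas in 30mm units along current tool axes to reach TCP target, spin total (rad) for jaw axis yaw (deg)"""
    st=st or ctrl.sense(); M=R.from_quat(st["eef_rot"]).as_matrix(); p=np.array(st["ee_pos"])
    yw=np.degrees(np.arctan2(M[1,1],M[0,1]))
    spin=None
    if jawyaw is not None:
        d=(jawyaw-yw+90)%180-90   # world yaw change ccw about z
        spin=np.radians(d)*np.sign(M[2,0]) 
    print("p",np.round(p,4),"jaw yaw",round(yw,2),"xaxis",np.round(M[:,0],3),"yaxis",np.round(M[:,1],3),"zaxis",np.round(M[:,2],3),"q",np.round(st["joint_pos"],3),"t",round(float(st["clock"]),2))
    if target is not None:
        dl=M.T@(np.array(target)-p)/.03
        print("delta units",np.round(dl,3),"spin",spin)
        return dl,spin
E
python3 -c "
from h import *
plan([.50,.295,.25],75.5)
print(ctrl.sense()['ft_force'])"
```

```text
p [0.2459 0.5198 0.2313] jaw yaw 64.69 xaxis [ 0.  0. -1.] yaxis [0.428 0.904 0.   ] zaxis [ 0.904 -0.428  0.   ] q [ 1.008  0.276  1.505 -0.     1.361 -0.121] t 1.65
delta units [-0.622 -3.153 10.862] spin -0.18874938144864875
[-0.29367779 -0.06857535  0.44314219]
```

Call:
carry_out([
  [0,0,0.5,-0.094],
  [0,-0.5,1,-0.094],
  [0,-0.5,1,0],
  [0,-0.5,1,0],
  [0,-0.5,1,0],
  [0,-0.5,1,0],
  [0,-0.5,1,0],
  [0,-0.5,1,0],
  [0,-0.5,1,0],
  [0,-0.5,0.7,0],
  [0,-0.3,0,0],
  [0,0,0,0],
], jaw=0)

```text
clock: 3.15
ee_pos: [0.4728, 0.306, 0.2313]
eef_rot: [0.09, 0.702, -0.09, 0.701]
ft_force: [0.9, -0.4, 0.4]
opening: 0.0427
```

```bash
cat > look.py <<'E'
import sys
from h import *
n=sys.argv[1]; out=sys.argv[2]
plan(None); st=ctrl.sense(); im=viewer.get_image(n); cv2.imwrite(f"pics/{out}.png",im["img"])
np.save(f"{out}.npy",{"im":im,"st":st},allow_pickle=True)
for t in sys.argv[3:]:
    for q in tip_of(im,t):
        r,c=q["pixel"]; print(t,round(q["confidence"],2),np.round([r,c],1),np.round(px2w(im,r,c,st),4))
E
python3 look.py wrist w1 lever_mid lever_tip rack_mouth
```

```text
p [0.4728 0.306  0.2313] jaw yaw 75.42 xaxis [-0.001  0.    -1.   ] yaxis [0.252 0.968 0.   ] zaxis [ 0.968 -0.252 -0.001] q [ 4.500e-01  2.580e-01  1.530e+00  1.000e-03  1.354e+00 -8.660e-01] t 3.15
lever_mid 0.71 [129.5 311.6] [0.4235 0.3081 0.0438]
lever_tip 0.78 [238.  317.6] [0.5649 0.2771 0.0017]
rack_mouth 0.78 [199.4 318.2] [0.5025 0.2945 0.0346]
rack_mouth 0.34 [305.8 155.6] [0.5851 0.0602 0.0444]
```

View pics/w1.png

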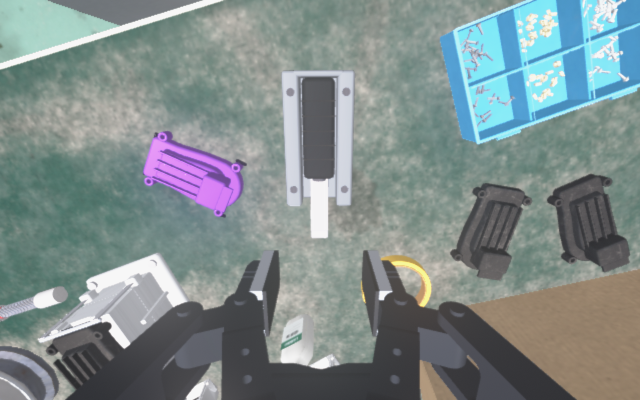

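```bash
python3 - <<'E'
from h import *
D=np.load("w1.npy",allow_pickle=True).item(); im,st=D["im"],D["st"]; W=cloud(im,st); g=im["img"].astype(int)
M=R.from_quat(st["eef_rot"]).as_matrix(); p=st["ee_pos"]
def rect(m,n):
    P=W[m][:,:2].astype(np.float32); r=cv2.minAreaRect(P); print(n,len(P),np.round(r[0],4),np.round(r[1],4),round(r[2],2),"z",np.round(np.percentile(W[m][:,2],[5,50,95]),4),"tool yz of centre",np.round((M.T@(np.array([*r[0],0.03])-p))[1:],4))
mm=np.zeros((400,640),bool); mm[170:245,295:345]=1
bl=mm&(g.min(-1)>200)&(W[...,2]>.02); rect(bl,"blade")
mm=np.zeros((400,640),bool); mm[60:215,275:365]=1
rect(mm&(abs(W[...,2]-.05)<.006),"rack")
rect(mm&(abs(W[...,2]-.044)<.006)&(g.max(-1)<70),"handle")
for r in range(180,240,8):
    c=np.where(bl[r])[0]
    if len(c): print(r,c.min(),c.max(),[np.round(px2w(im,r,cc,st,),4) for cc in (c.min()+2,c.max()-2)])
print(px2w(im,237,319,st), ray_z(im,238,319,.0345,st), ray_z(im,205,319,.05,st))
E
```

```text
blade 1387 [0.5077 0.2947] [0.0543 0.0867] 75.45 z [0.0209 0.0344 0.0502] tool yz of centre [-0.0022  0.0369]
rack 5655 [0.4373 0.3118] [0.0722 0.1393] 75.74 z [0.0442 0.0493 0.0509] tool yz of centre [-0.0033 -0.0356]Traceback (most recent call last):
  File "<stdin>", line 10, in <module>
  File "<stdin>", line 5, in rect
    return _quantile_unchecked(
        a, q, axis, out, overwrite_input, method, keepdims, weights)
    return _ureduce(a,
                    func=_quantile_ureduce_func,
    ...<5 lines>...
                    overwrite_input=overwrite_input,
                    method=method)
    r = func(a, **kwargs)
    result = _quantile(arr,
                       quantiles=q,
    ...<2 lines>...
                       out=out,
                       weights=wgt)
    slices_having_nans = np.isnan(arr[-1, ...])
                                  ~~~^^^^^^^^^
IndexError: index -1 is out of bounds for axis 0 with size 0
```

Call:
carry_out([
  [0.6,-0.08,1,0],
  [1,0,1,0],
  [1,0,0.03,0],
  [1,0,0,0],
  [1,0,0,0],
  [0.8,0,0,0],
  [0,0,0,0],
  [0,0,0,0],
])

```text
clock: 4.35
ee_pos: [0.5326, 0.2893, 0.0702]
eef_rot: [0.09, 0.701, -0.089, 0.702]
ft_force: [0.9, 0.2, 0.2]
opening: 0.0425
```

```bash
python3 look.py wrist w2 lever_tip rack_mouth
```

```text
p [0.5326 0.2893 0.0702] jaw yaw 75.49 xaxis [ 0.002  0.001 -1.   ] yaxis [0.251 0.968 0.001] zaxis [ 0.968 -0.251  0.001] q [ 0.383  0.448  1.667  0.     1.025 -0.935] t 4.35
lever_tip 0.56 [257.  317.3] [0.5484 0.282  0.0339]
```

View pics/w2.png

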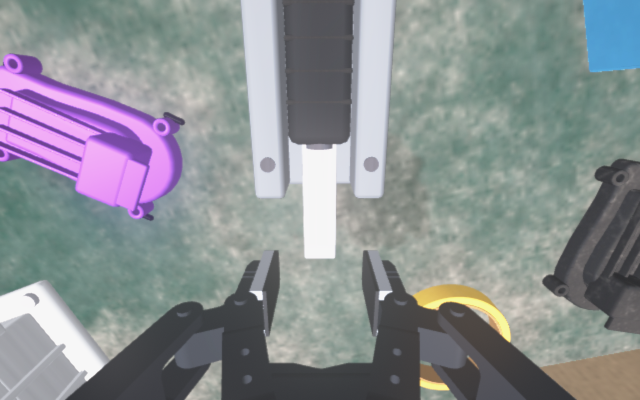

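Call:
carry_out([
  [0.8,0,0,0],
  [0.8,0,0,0],
  [0,0,0,0],
])

```text
clock: 4.88
ee_pos: [0.5311, 0.2882, 0.0205]
eef_rot: [0.089, 0.702, -0.09, 0.701]
ft_force: [-0.6, -0.1, 0.5]
opening: 0.0426
```

Call:
carry_out([
  [0,0,0,0],
  [0,0,0,0],
  [0,0,0,0],
  [0,0,0,0],
  [0,0,0,0],
], jaw=-1)

```text
clock: 5.5
ee_pos: [0.5332, 0.2889, 0.022]
eef_rot: [0.09, 0.701, -0.089, 0.702]
ft_force: [2.1, 0.2, 3.2]
opening: 0.0178
```

```bash
python3 look.py wrist w3 lever_tip rack_mouth
```

```text
p [0.5332 0.2889 0.022 ] jaw yaw 75.45 xaxis [ 0.002  0.001 -1.   ] yaxis [0.251 0.968 0.001] zaxis [ 0.968 -0.251  0.002] q [ 0.382  0.501  1.719 -0.     0.919 -0.935] t 5.5
```

View pics/w3.png

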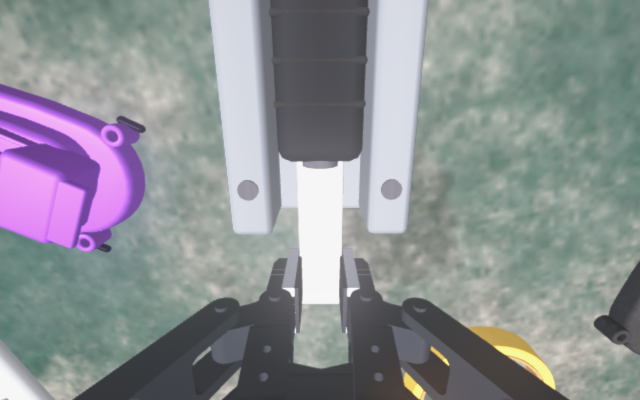

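Call:
carry_out([
  [0,0,0,0],
  [-0.2,0,0,0],
  [-0.3,0,0,0],
  [-0.4,0,0,0],
  [-0.4,0,0,0],
  [-0.4,0,0,0],
  [-0.5,0,0,0],
  [-0.5,0,0,0],
  [0,0,0,0],
])

```text
clock: 6.78
ee_pos: [0.533, 0.2891, 0.1041]
eef_rot: [0.09, 0.7, -0.089, 0.702]
ft_force: [-0.8, -0.6, -1.8]
opening: 0.0178
```

```bash
python3 look.py wrist w4 lever_tip lever_mid; python3 look.py side s4 lever_tip lever_mid; python3 -c "
import cv2; a=cv2.imread('pics/s4.png'); cv2.imwrite('pics/s4c.png',cv2.resize(a[100:240,200:360],None,fx=4,fy=4))"
```

```text
p [0.533  0.2891 0.1041] jaw yaw 75.46 xaxis [ 0.003  0.001 -1.   ] yaxis [0.251 0.968 0.002] zaxis [ 0.968 -0.251  0.003] q [ 0.382  0.414  1.628  0.     1.097 -0.935] t 6.78
lever_tip 0.67 [304.9 320. ] [0.5487 0.2835 0.1167]
lever_mid 0.88 [ 28.2 312.6] [0.4291 0.3117 0.1151]
p [0.5316 0.2884 0.102 ] jaw yaw 75.46 xaxis [-0.001 -0.    -1.   ] yaxis [ 0.251  0.968 -0.   ] zaxis [ 0.968 -0.251 -0.001] q [ 0.382  0.416  1.63   0.     1.097 -0.935] t 6.92
lever_tip 0.89 [159.7 288.7] [0.6096 0.4351 0.0026]
lever_tip 0.66 [181.1 277.1] [0.5222 0.3264 0.0022]
lever_mid 0.69 [165.6 245.6] [0.4141 0.3034 0.1096]
```

View pics/w4.png

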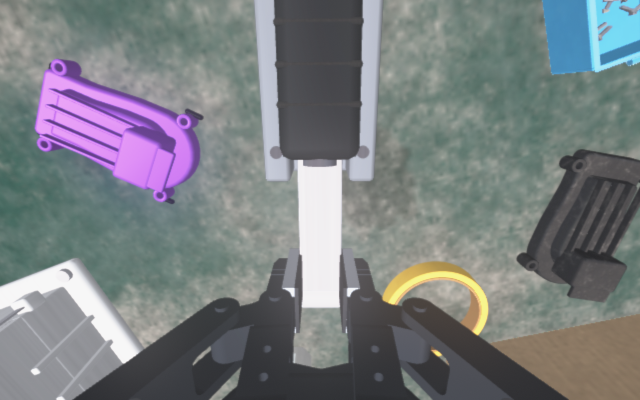

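View pics/s4c.png

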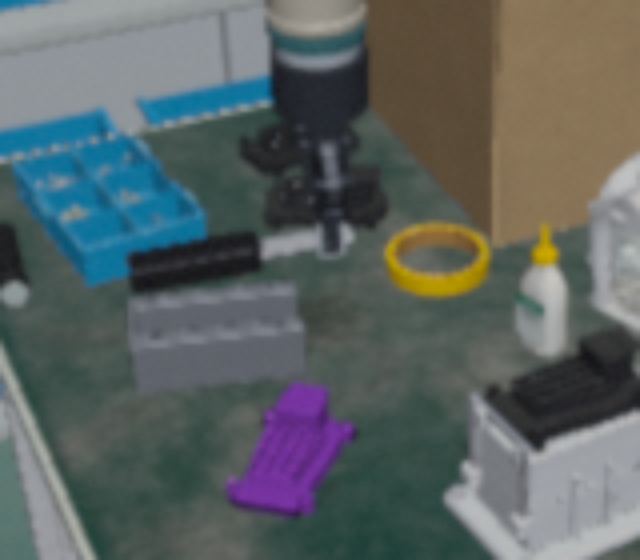

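Call:
carry_out([
  [-0.5,0,0,-0.085],
  [-0.5,0,0,-0.085],
  [-0.3,0,0,-0.085],
  [0,-0.3,-0.15,-0.085],
  [0,-0.6,-0.25,0],
  [0,-0.9,-0.35,0],
  [0,-1,-0.4,0],
  [0,-1,-0.4,0],
  [0,-1,-0.4,0],
  [0,-1,-0.4,0],
  [0,-1,-0.4,0],
  [0,-1,-0.4,0],
  [0,-0.8,-0.3,0],
  [0,-0.5,-0.26,0],
  [0,0,0,0],
  [0,0,0,0],
])

```text
clock: 9.07
ee_pos: [0.4441, 0.0078, 0.1413]
eef_rot: [-0.03, 0.706, 0.031, 0.707]
ft_force: [0.6, -0.5, -1.4]
opening: 0.0179
```

```bash
python3 look.py wrist w5 lever_tip lever_mid; python3 look.py top t5 lever_tip lever_mid housing; 
```

```text
p [0.4441 0.0078 0.1413] jaw yaw 94.91 xaxis [ 0.     0.001 -1.   ] yaxis [-0.086  0.996  0.001] zaxis [0.996 0.086 0.001] q [-1.400e-01  1.540e-01  1.912e+00  1.000e-03  1.075e+00 -1.797e+00] t 9.07
lever_tip 0.86 [305.6 321.2] [0.4606 0.0083 0.1541]
lever_mid 0.64 [ 26.1 314.4] [ 0.3375 -0.005   0.1527]
p [0.4442 0.008  0.1413] jaw yaw 94.99 xaxis [ 0.  0. -1.] yaxis [-0.087  0.996  0.   ] zaxis [0.996 0.087 0.   ] q [-0.139  0.154  1.911  0.     1.076 -1.797] t 9.22
lever_tip 0.39 [183.6 316.4] [0.5996 0.0255 0.1228]
lever_mid 0.79 [267.4 324.6] [ 0.3424 -0.0064  0.1511]
housing 0.7 [182.9 318.4] [0.6019 0.0192 0.1234]
```

View pics/w5.png

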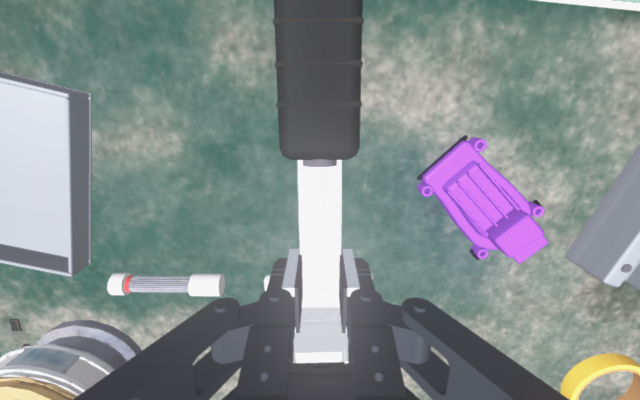

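View pics/t5.png

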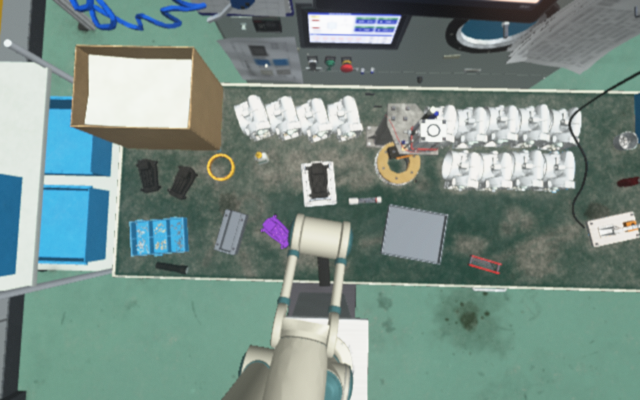

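```bash
python3 - <<'E'
from h import *
im=np.load("top0.npy",allow_pickle=True).item()["im"]
for r in range(262,292,3): print(r,np.round(px2w(im,r,330),3),im["img"][r,330])
E
```

```text
262 [ 0.344 -0.026  0.   ] [81 91 81]
265 [ 0.333 -0.026  0.001] [84 94 86]
268 [ 0.323 -0.026  0.001] [78 89 73]
271 [ 0.313 -0.026  0.001] [85 94 80]
274 [ 0.303 -0.027 -0.   ] [70 80 58]
277 [ 0.293 -0.027  0.   ] [67 76 52]
280 [ 0.283 -0.027  0.001] [ 96 108  92]
283 [ 0.272 -0.027 -0.002] [164 170 167]
286 [ 0.145 -0.044 -0.699] [96 92 90]
289 [ 0.129 -0.045 -0.701] [97 93 92]
```

Call:
carry_out([
  [0.8,0,0.4,0],
  [0.9,0,0.43,0],
  [0.9,0,0,0],
  [0.8,0,0,0],
  [0.4,0,0,0],
  [0.2,0,0,0],
  [0.2,0,0,0],
  [0.15,0,0,0],
  [0.15,0,0,0],
  [0,0,0,0],
  [0,0,0,0],
])

```text
clock: 10.8
ee_pos: [0.4694, 0.0094, 0.0067]
eef_rot: [-0.031, 0.706, 0.03, 0.707]
ft_force: [2.2, 0.6, 2.1]
opening: 0.0179
```

```bash
python3 look.py wrist w6 lever_tip lever_mid
```

```text
p [0.4694 0.0094 0.0067] jaw yaw 94.95 xaxis [ 0.001 -0.    -1.   ] yaxis [-0.086  0.996 -0.   ] zaxis [0.996 0.086 0.001] q [-0.128  0.368  2.039  0.     0.733 -1.785] t 10.8
lever_tip 0.97 [303.  320.4] [0.4855 0.0095 0.0179]
lever_mid 0.93 [ 24.8 314.1] [ 0.3636 -0.0034  0.0248]
```

View pics/w6.png

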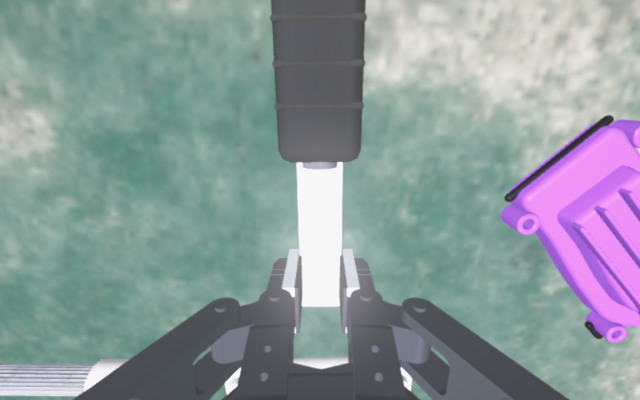

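Call:
carry_out([
  [0.05,0,0,0],
  [0,0,0,0],
  [0,0,0,0],
  [0,0,0,0],
  [-0.2,0,0,0],
  [-0.5,0,0,0],
  [-1,0,0,0],
  [-1,0,0,0],
  [-1,0,-0.5,0],
  [-1,0,-0.5,0],
  [-1,0,-0.5,0],
  [0,0,0,0],
  [0,0,0,0],
], jaw=0.2)

```text
clock: 12.58
ee_pos: [0.4238, 0.0057, 0.1755]
eef_rot: [-0.03, 0.706, 0.03, 0.707]
ft_force: [0.3, 1.3, -0.4]
opening: 0.0514
```

```bash
python3 look.py wrist w7 lever_tip lever_mid housing_notch cover_front cover_grip housing
```

```text
p [0.4238 0.0057 0.1755] jaw yaw 94.93 xaxis [ 0.  0. -1.] yaxis [-0.086  0.996  0.   ] zaxis [0.996 0.086 0.   ] q [-0.151  0.09   1.893  0.     1.159 -1.808] t 12.57
lever_tip 0.59 [238.7 318. ] [0.4938 0.0077 0.0025]
lever_mid 0.94 [115.6 316.4] [ 0.3599 -0.0049  0.0228]
housing_notch 0.96 [341.  320.2] [0.5536 0.0154 0.0908]
cover_front 0.74 [172.7 426.4] [0.4074 0.1117 0.0079]
cover_front 0.63 [353.6 319.5] [0.5503 0.0146 0.1087]
cover_grip 0.98 [236.3 489.4] [0.4572 0.1724 0.0428]
housing 0.58 [320.9 321.4] [0.5536 0.0166 0.0641]
```

View pics/w7.png

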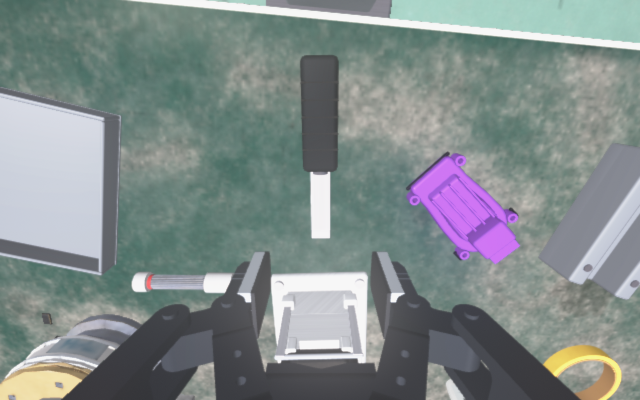

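```bash
python3 - <<'E'
from h import *
D=np.load("w7.npy",allow_pickle=True).item(); im,st=D["im"],D["st"]
a=im["img"][255:375,250:395]; cv2.imwrite("pics/w7c.png",cv2.resize(a,None,fx=5,fy=5,interpolation=cv2.INTER_CUBIC))
W=cloud(im,st); 
M=R.from_quat(st["eef_rot"]).as_matrix(); p=np.array(st["ee_pos"])
T=(W-p)@M  # tool coords
np.save("w7T.npy",T)
# flange top front edge: for columns, first row with z in .008-.016
for c in range(278,366,8):
    col=W[:,c,2]; rr=[r for r in range(262,300) if abs(col[r]-.012)<.005]
    if rr: print(c,rr[0],np.round(T[rr[0],c],4),np.round(W[rr[0],c],4))
# wall
for c in range(278,366,8):
    rr=[r for r in range(290,375) if .03<W[r,c,2]<.085]
    if rr: print("wall",c,len(rr),np.round(np.median(T[rr,c],0),4), np.round(np.median(W[rr,c,0]),4))
E
```

```text
278 275 [ 0.1682 -0.0501  0.1136] [ 0.5413 -0.0344  0.0074]
286 275 [ 0.1685 -0.0409  0.1137] [ 0.5407 -0.0252  0.0071]
294 275 [ 0.1668 -0.0315  0.1127] [ 0.5388 -0.016   0.0087]
302 275 [ 0.1664 -0.0223  0.1124] [ 0.5378 -0.0069  0.0091]
310 275 [ 0.1672 -0.0132  0.1129] [0.5375 0.0023 0.0083]
318 275 [ 0.1674 -0.004   0.113 ] [0.5368 0.0114 0.0082]
326 274 [0.1685 0.0052 0.1124] [0.5354 0.0205 0.007 ]
334 274 [0.1671 0.0143 0.1115] [0.5337 0.0295 0.0085]
342 274 [0.1678 0.0235 0.112 ] [0.5334 0.0388 0.0077]
350 273 [0.1684 0.0327 0.111 ] [0.5316 0.0478 0.0072]
358 274 [0.1669 0.0417 0.1114] [0.5313 0.0569 0.0086]
wall 286 38 [ 0.1164 -0.0358  0.1255] 0.5518
wall 294 42 [ 0.1197 -0.0282  0.1298] 0.5556
wall 302 37 [ 0.1169 -0.0199  0.1299] 0.555
wall 310 39 [ 0.1163 -0.0118  0.1297] 0.554
wall 318 39 [ 0.116  -0.0037  0.1296] 0.5533
wall 326 38 [0.1169 0.0044 0.1291] 0.5521
wall 334 36 [0.1145 0.0124 0.1289] 0.5512
wall 342 36 [0.1156 0.0205 0.1287] 0.5503
wall 350 40 [0.1167 0.0285 0.1237] 0.5447
wall 358 5 [0.0939 0.0339 0.1244] 0.5449
```

View pics/w7c.png

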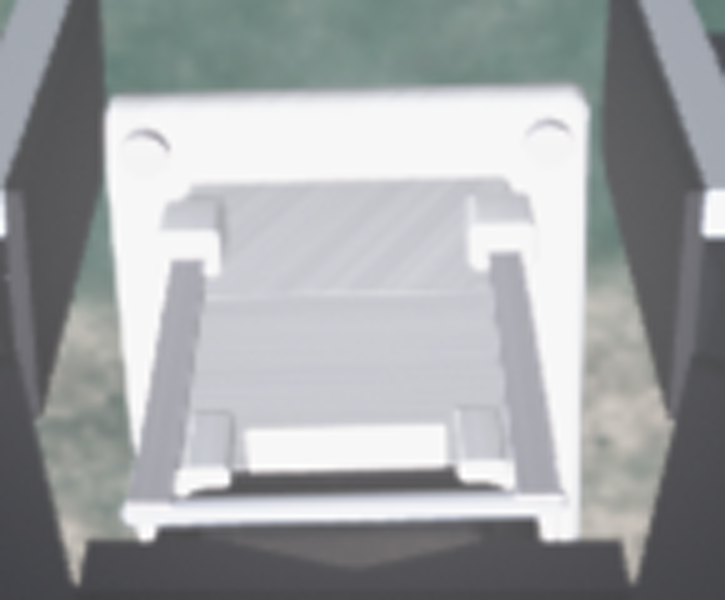

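```bash
python3 - <<'E'
from h import *
D=np.load("w7.npy",allow_pickle=True).item(); im,st=D["im"],D["st"]; W=cloud(im,st); g=im["img"].astype(int)
m=np.zeros((400,640),bool); m[45:250,285:355]=1
h=m&(W[...,2]>.012)
P=W[h][:,:2].astype(np.float32); r=cv2.minAreaRect(P); print("lever",np.round(r[0],4),np.round(r[1],4),r[2],np.percentile(W[h][:,2],[5,50,95]))
h=m&(W[...,2]>.019); P=W[h][:,:2].astype(np.float32); r=cv2.minAreaRect(P); print("handle",np.round(r[0],4),np.round(r[1],4),r[2],np.percentile(W[h][:,2],[5,50,95]))
mid=np.array(r[0])
b=m&(g.min(-1)>180); rr,cc=np.where(b); 
for q in range(180,238,12): 
    c=cc[rr==q]; print(q,np.round(ray_z(im,q,c.mean(),.0145,st),4))
tip=ray_z(im,238,320.5,.0145,st); print("tip",tip, "yaw",np.degrees(np.arctan2(tip[1]-mid[1],tip[0]-mid[0])))
E
```

```text
lever [0.3977 0.0014] [0.1789 0.034 ] 5.335995674133301 [0.01366007 0.02314071 0.02471738]
handle [ 0.362  -0.0019] [0.1069 0.0339] 5.463906764984131 [0.02100625 0.02348227 0.02480004]
180 [0.4227 0.0039 0.0145]
192 [0.4353 0.0049 0.0145]
204 [0.4483 0.0061 0.0145]
216 [0.4616 0.0072 0.0145]
228 [0.4753 0.0084 0.0145]
tip [0.48690857 0.00994861 0.0145    ] yaw 5.415594212479605
```

```bash
python3 -c "
from h import *
plan([.354,-.0027,.003],95.4)"
```

```text
p [0.4238 0.0057 0.1751] jaw yaw 94.94 xaxis [-0.001  0.    -1.   ] yaxis [-0.086  0.996  0.   ] zaxis [ 0.996  0.086 -0.001] q [-0.151  0.091  1.893  0.     1.159 -1.808] t 12.93
delta units [ 5.741 -0.081 -2.334] spin -0.007976160972334095
```

Call:
carry_out([
  [0.5,-0.08,-0.6,-0.008],
  [0.5,0,-0.6,0],
  [0.7,0,-0.6,0],
  [0.9,0,-0.53,0],
  [1,0,0,0],
  [1,0,0,0],
  [0.7,0,0,0],
  [0.42,0,0,0],
  [0,0,0,0],
  [0,0,0,0],
])

```text
clock: 14.18
ee_pos: [0.355, -0.0032, 0.0045]
eef_rot: [-0.033, 0.706, 0.033, 0.707]
ft_force: [0.5, 0.2, 0.7]
opening: 0.0513
```

Call:
carry_out([
  [0,0,0,0],
  [0,0,0,0],
  [0,0,0,0],
  [0,0,0,0],
  [0,0,0,0],
], jaw=-1)

```text
clock: 14.8
ee_pos: [0.3552, -0.0033, 0.005]
eef_rot: [-0.033, 0.706, 0.033, 0.707]
ft_force: [0.5, -1.1, 4.9]
opening: 0.0329
```

```bash
python3 look.py side s8 lever_mid lever_tip; python3 -c "
import cv2; a=cv2.imread('pics/s8.png'); cv2.imwrite('pics/s8c.png',cv2.resize(a[150:290,220:380],None,fx=4,fy=4))"
```

```text
p [ 0.3552 -0.0033  0.005 ] jaw yaw 95.4 xaxis [ 0.002 -0.    -1.   ] yaxis [-0.094  0.996 -0.   ] zaxis [0.996 0.094 0.002] q [-0.206  0.245  2.278  0.     0.616 -1.871] t 14.8
lever_mid 0.94 [255.  261.6] [ 0.3458 -0.0238  0.0387]
```

View pics/s8c.png

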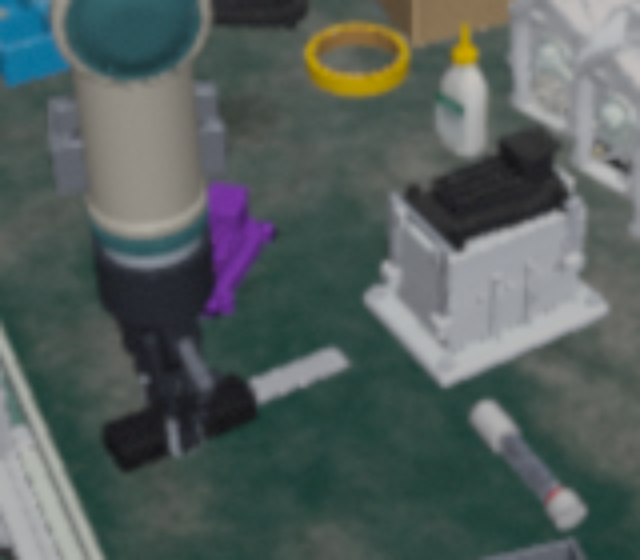

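Call:
carry_out([
  [-0.3,0,0,0],
  [-0.5,0,0,0],
  [-0.7,0,0,-0.014],
  [-0.7,0,0.3,0],
  [-0.58,-0.09,0.5,0],
  [0,0,0.5,0],
  [0,0,0.32,0],
  [0,0,0,0],
  [0,0,0,0],
])

```text
clock: 16.08
ee_pos: [0.4019, -0.0004, 0.0868]
eef_rot: [-0.038, 0.707, 0.039, 0.705]
ft_force: [-0.3, -0.7, -0.8]
opening: 0.0328
```

```bash
python3 look.py wrist w9 lever_mid lever_tip housing_notch cover_front; python3 look.py side s9 lever_mid lever_tip housing_notch cover_front; python3 -c "
import cv2; a=cv2.imread('pics/s9.png'); cv2.imwrite('pics/s9c.png',cv2.resize(a[170:260,250:370],None,fx=6,fy=6,interpolation=cv2.INTER_CUBIC))"
```

```text
p [ 4.019e-01 -4.000e-04  8.680e-02] jaw yaw 96.21 xaxis [-0.003  0.001 -1.   ] yaxis [-0.108  0.994  0.001] zaxis [ 0.994  0.108 -0.003] q [-0.174  0.163  2.071  0.     0.91  -1.854] t 16.07
lever_mid 0.63 [278.3 317.2] [ 0.3991 -0.0035  0.1054]
cover_front 0.86 [229.4 461.6] [0.407  0.1107 0.005 ]
p [ 0.4026 -0.0006  0.0874] jaw yaw 96.2 xaxis [-0.001  0.    -1.   ] yaxis [-0.108  0.994  0.   ] zaxis [ 0.994  0.108 -0.001] q [-0.175  0.162  2.07   0.     0.91  -1.854] t 16.32
lever_mid 0.8 [227.8 277.9] [ 0.3964 -0.026   0.1178]
lever_tip 0.81 [211.2 318.1] [0.5311 0.0154 0.0954]
lever_tip 0.63 [168.9 306.5] [ 0.6465  0.3574 -0.0017]
housing_notch 0.62 [210.7 327.6] [0.5535 0.0009 0.1001]
cover_front 0.71 [207.4 326.5] [0.5527 0.0063 0.1083]
cover_front 0.69 [228.6 262.8] [0.3638 0.0013 0.1056]
cover_front 0.56 [223.4 343.5] [ 0.5926 -0.0231  0.0575]
```

View pics/w9.png

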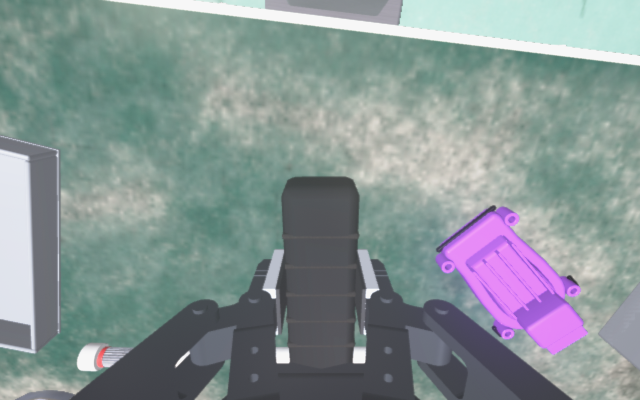

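View pics/s9c.png

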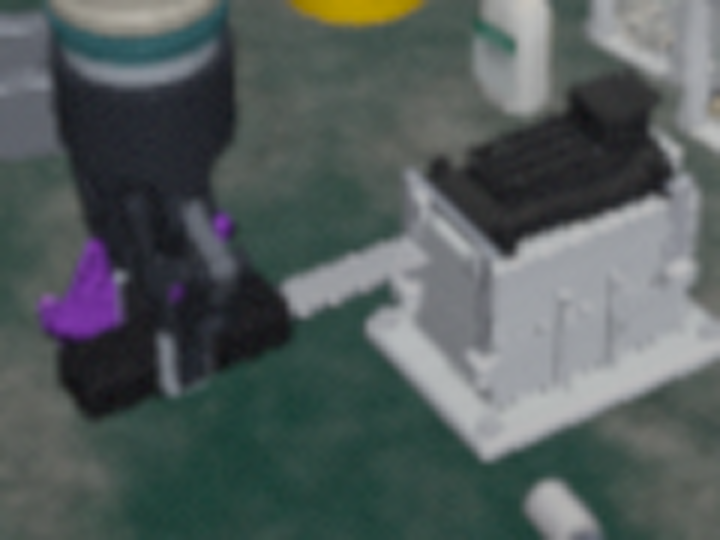

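```bash
cat > lev.py <<'E'
import sys
from h import *
N=np.array([.553,.0152,.091]); a=np.radians(6.2); X=np.array([np.cos(a),np.sin(a),0]); Y=np.array([-np.sin(a),np.cos(a),0])
def nf(W): d=W-N; return np.stack([d@X,d@Y,d[...,2]],-1)
for f in sys.argv[1:]:
    D=np.load(f+".npy",allow_pickle=True).item(); im,st=D["im"],D["st"]; W=cloud(im,st); Q=nf(W)
    g=im["img"].astype(int)
    m=(abs(Q[...,1])<.025)&(Q[...,0]>-.22)&(Q[...,0]<-.006)&(Q[...,2]>-.05)&(Q[...,2]<.04)
    P=Q[m]
    for lo in np.arange(-.21,0,.01):
        k=(P[:,0]>=lo)&(P[:,0]<lo+.01)
        if k.sum()>8: print(f,round(lo+.005,3),k.sum(),"y",np.round(np.percentile(P[k,1],[3,50,97]),4),"z",np.round(np.percentile(P[k,2],[5,50,95]),4))
E
python3 lev.py w9 s9
```

```text
w9 -0.195 2215 y [-0.0156 -0.0007  0.0142] z [-0.0009  0.0132  0.0153]
w9 -0.185 1656 y [-0.0162 -0.0007  0.0149] z [0.0124 0.0145 0.0155]
w9 -0.175 1534 y [-0.0162 -0.0007  0.015 ] z [0.0128 0.0145 0.0155]
w9 -0.165 2969 y [-0.0227 -0.0003  0.0219] z [0.0071 0.0149 0.0356]
w9 -0.155 2014 y [-0.0185  0.0002  0.0241] z [0.0129 0.0148 0.0359]
w9 -0.145 1672 y [-0.0182 -0.0005  0.0172] z [0.0132 0.0146 0.0343]
w9 -0.135 1215 y [-0.0162 -0.0002  0.0154] z [0.0125 0.0144 0.0153]
w9 -0.125 1064 y [-0.0155 -0.0007  0.0151] z [0.0126 0.0143 0.0152]
w9 -0.115 1027 y [-0.016  -0.0002  0.0155] z [0.0126 0.0142 0.0151]
w9 -0.105 658 y [-0.0161 -0.0007  0.0158] z [0.0114 0.0141 0.015 ]
s9 -0.195 70 y [-0.0187 -0.0071  0.0134] z [-0.0042  0.011   0.0168]
s9 -0.185 52 y [-0.0182 -0.012   0.0115] z [-0.0022  0.0135  0.0174]
s9 -0.175 52 y [-0.0177 -0.0103  0.0145] z [-0.0055  0.0137  0.0165]
s9 -0.165 83 y [-0.0236 -0.0101  0.0228] z [-0.0033  0.0155  0.0334]
s9 -0.155 39 y [-0.023   0.0161  0.0211] z [0.0015 0.0178 0.033 ]
s9 -0.135 16 y [-0.0188 -0.0167  0.0043] z [-0.0046  0.0055  0.0129]
s9 -0.125 25 y [-0.0182 -0.0149 -0.0124] z [-0.0069  0.0055  0.0143]
s9 -0.115 31 y [-0.019  -0.0145 -0.0032] z [-0.0046  0.0106  0.0167]
s9 -0.105 39 y [-0.0174 -0.0125  0.0082] z [-0.0036  0.0125  0.0172]
s9 -0.095 23 y [-0.0168 -0.0063  0.0102] z [0.0002 0.0114 0.0157]
s9 -0.085 20 y [-0.0109 -0.0022  0.0115] z [0.0015 0.0052 0.0092]
s9 -0.075 21 y [-0.01   -0.0044  0.0109] z [0.0018 0.0053 0.009 ]
s9 -0.065 19 y [-0.0097 -0.0009  0.0114] z [0.0018 0.005  0.0067]
s9 -0.055 21 y [-0.0092 -0.0022  0.0106] z [0.0017 0.0054 0.0085]
s9 -0.045 21 y [-0.0107 -0.0012  0.0118] z [0.0026 0.0053 0.0081]
s9 -0.035 19 y [-0.01   -0.0007  0.0074] z [0.0021 0.0058 0.0068]
s9 -0.025 17 y [-0.0093 -0.0003  0.0097] z [0.0024 0.0045 0.0061]
```

Call:
carry_out([
  [-0.08,0,0,0],
  [0,0,0,0],
  [0,0,0.2,0],
  [0,0,0.2,0],
  [0,0,0.2,0],
  [0,0,0.2,0],
  [0,0,0.2,0],
  [0,0,0,0],
  [0,0,0,0],
])

```text
clock: 17.7
ee_pos: [0.4326, 0.0027, 0.0899]
eef_rot: [-0.038, 0.706, 0.038, 0.706]
ft_force: [-0.7, -0.4, -1.8]
opening: 0.0324
```

```bash
python3 look.py wrist w10; python3 look.py side s10; python3 lev.py w10 s10; python3 -c "
import cv2; a=cv2.imread('pics/s10.png'); cv2.imwrite('pics/s10c.png',cv2.resize(a[170:260,250:370],None,fx=6,fy=6,interpolation=cv2.INTER_CUBIC))"
```

```text
p [0.4326 0.0027 0.0899] jaw yaw 96.2 xaxis [-0.001  0.    -1.   ] yaxis [-0.108  0.994  0.   ] zaxis [ 0.994  0.108 -0.001] q [-0.155  0.2    2.009  0.     0.933 -1.834] t 17.7
p [0.4325 0.0027 0.0899] jaw yaw 96.2 xaxis [-0.001  0.    -1.   ] yaxis [-0.108  0.994  0.   ] zaxis [ 0.994  0.108 -0.001] q [-0.155  0.2    2.01   0.     0.933 -1.834] t 17.75
w10 -0.165 2080 y [-0.0158 -0.0006  0.0138] z [0.0018 0.016  0.0183]
w10 -0.155 1649 y [-0.0165 -0.001   0.0146] z [0.0153 0.0176 0.0186]
w10 -0.145 1555 y [-0.0164 -0.001   0.0147] z [0.016  0.0176 0.0186]
w10 -0.135 2823 y [-0.023  -0.0005  0.0215] z [0.0101 0.0179 0.0367]
w10 -0.125 1940 y [-0.0187  0.0004  0.0241] z [0.0159 0.0179 0.0373]
w10 -0.115 1693 y [-0.0181 -0.0005  0.0166] z [0.0163 0.0178 0.0371]
w10 -0.105 1232 y [-0.0167 -0.001   0.0155] z [0.0156 0.0175 0.0184]
w10 -0.095 1054 y [-0.0159 -0.0005  0.0148] z [0.0158 0.0174 0.0184]
w10 -0.085 1048 y [-0.0161 -0.0005  0.0152] z [0.0159 0.0174 0.0183]
w10 -0.075 740 y [-0.0164 -0.0005  0.0156] z [0.0146 0.0173 0.0182]
s10 -0.165 67 y [-0.018  -0.0067  0.0121] z [-0.0018  
[... 341 characters left out ...]
7  0.0036  0.015 ]
s10 -0.095 19 y [-0.0178 -0.0159 -0.0135] z [-0.0015  0.0094  0.0156]
s10 -0.085 29 y [-0.0183 -0.0152 -0.0065] z [-0.0007  0.0106  0.0189]
s10 -0.075 40 y [-0.0192 -0.0136  0.0062] z [-0.0016  0.0162  0.0187]
s10 -0.065 15 y [-0.0151 -0.005   0.0071] z [0.0034 0.014  0.0177]
s10 -0.055 20 y [-0.0116 -0.0024  0.0087] z [0.0046 0.0076 0.0094]
s10 -0.045 20 y [-0.0086 -0.003   0.0101] z [0.0039 0.0079 0.011 ]
s10 -0.035 18 y [-0.0108 -0.0001  0.0104] z [0.0056 0.0084 0.0107]
s10 -0.025 23 y [-0.011  -0.0037  0.0123] z [0.0052 0.008  0.01  ]
s10 -0.015 18 y [-0.01   -0.0013  0.0171] z [-0.0035  0.0077  0.0098]
s10 -0.005 12 y [-0.0081  0.0038  0.0213] z [0.0043 0.0079 0.0106]
```

View pics/s10c.png

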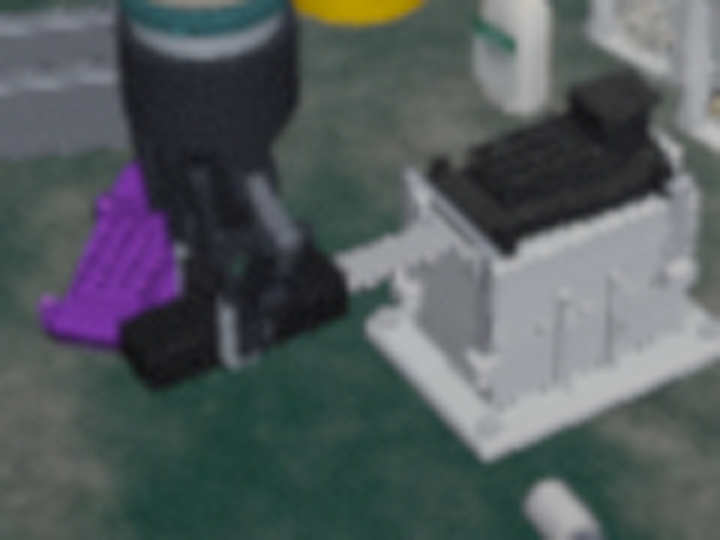

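Call:
carry_out([
  [0.03,0,0,0],
  [0,0,0.2,0],
  [0,0,0.2,0],
  [0,0,0.2,0],
  [0,0,0.2,0],
  [0,0,0.2,0],
  [0,0,0,0],
  [0,0,0,0],
])

```text
clock: 18.8
ee_pos: [0.4625, 0.0059, 0.089]
eef_rot: [-0.038, 0.706, 0.038, 0.706]
ft_force: [-1.1, 1.0, -0.6]
opening: 0.033
```

```bash
python3 look.py wrist w11; python3 look.py side s11; python3 lev.py w11 | awk 'NR%2'; python3 -c "
import cv2; a=cv2.imread('pics/s11.png'); cv2.imwrite('pics/s11c.png',cv2.resize(a[170:260,250:370],None,fx=6,fy=6,interpolation=cv2.INTER_CUBIC))"
```

```text
p [0.4625 0.0059 0.089 ] jaw yaw 96.21 xaxis [-0.001  0.    -1.   ] yaxis [-0.108  0.994  0.   ] zaxis [ 0.994  0.108 -0.001] q [-0.138  0.242  1.952  0.     0.949 -1.817] t 18.8
p [0.4624 0.0059 0.089 ] jaw yaw 96.2 xaxis [-0.001  0.    -1.   ] yaxis [-0.108  0.994  0.   ] zaxis [ 0.994  0.108 -0.001] q [-0.138  0.242  1.952  0.     0.948 -1.817] t 18.85
w11 -0.135 2064 y [-0.0159 -0.001   0.0139] z [0.001  0.015  0.0173]
w11 -0.115 1552 y [-0.0164 -0.001   0.0147] z [0.0149 0.0167 0.0177]
w11 -0.095 1966 y [-0.0187  0.0004  0.024 ] z [0.0151 0.017  0.0366]
w11 -0.075 1224 y [-0.0166 -0.0005  0.0155] z [0.0147 0.0166 0.0175]
w11 -0.055 1049 y [-0.0162 -0.0005  0.0153] z [0.0149 0.0165 0.0174]
```

View pics/s11c.png

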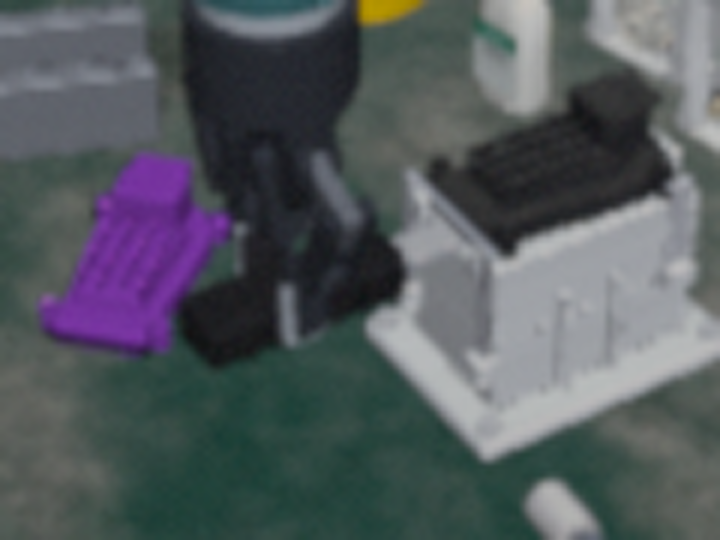

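Call:
carry_out([
  [0.1,0,0,0],
  [0.1,0,0,0],
  [0.1,0,0,0],
  [0.1,0,0,0],
  [0,0,0,0],
])

```text
clock: 19.52
ee_pos: [0.4629, 0.0058, 0.0775]
eef_rot: [-0.038, 0.706, 0.038, 0.706]
ft_force: [-2.4, 0.2, 5.1]
opening: 0.0327
```

```bash
python3 look.py wrist w12; python3 lev.py w12 | awk 'NR%2'
```

```text
p [0.4629 0.0058 0.0775] jaw yaw 96.2 xaxis [ 0.001 -0.    -1.   ] yaxis [-0.108  0.994 -0.   ] zaxis [0.994 0.108 0.001] q [-0.138  0.256  1.968  0.     0.917 -1.817] t 19.52
w12 -0.135 1638 y [-0.0158 -0.0012  0.0137] z [-0.0147 -0.0002  0.002 ]
w12 -0.115 1578 y [-0.0164 -0.0007  0.0147] z [0.0012 0.0029 0.0041]
w12 -0.095 2147 y [-0.0189  0.0007  0.0241] z [0.0034 0.0053 0.0269]
w12 -0.075 1364 y [-0.017  -0.0007  0.0154] z [0.0047 0.0068 0.008 ]
w12 -0.055 1187 y [-0.0167 -0.0006  0.0151] z [0.0068 0.0087 0.0097]
```

Call:
carry_out([
  [0.1,0,0,0],
  [0.1,0,0,0],
  [0.1,0,0.03,0],
  [0.1,0,0.03,0],
  [0,0,0,0],
])

```text
clock: 20.2
ee_pos: [0.4637, 0.0061, 0.0654]
eef_rot: [-0.038, 0.706, 0.038, 0.706]
ft_force: [-4.1, -1.1, 5.5]
opening: 0.0325
```

```bash
python3 look.py wrist w13; python3 lev.py w13 | awk 'NR%2';python3 look.py side s13 cover_front; python3 -c "
import cv2; a=cv2.imread('pics/s13.png'); cv2.imwrite('pics/s13c.png',cv2.resize(a[170:260,250:370],None,fx=6,fy=6,interpolation=cv2.INTER_CUBIC))"
```

```text
p [0.4637 0.0061 0.0654] jaw yaw 96.21 xaxis [-0.001 -0.    -1.   ] yaxis [-0.108  0.994  0.   ] zaxis [ 0.994  0.108 -0.001] q [-0.137  0.275  1.98  -0.     0.888 -1.816] t 20.2
w13 -0.135 910 y [-0.0151 -0.001   0.0135] z [-0.0322 -0.0177 -0.0155]
w13 -0.115 1612 y [-0.0163 -0.0006  0.0147] z [-0.0145 -0.0124 -0.0108]
w13 -0.095 2350 y [-0.019   0.0004  0.024 ] z [-0.0096 -0.0073  0.0136]
w13 -0.075 1562 y [-0.0171 -0.0008  0.0156] z [-0.0054 -0.0032 -0.0011]
w13 -0.055 1236 y [-0.0167 -0.001   0.0152] z [-0.0009  0.0013  0.0026]
p [0.4637 0.0061 0.0654] jaw yaw 96.2 xaxis [-0.001 -0.    -1.   ] yaxis [-0.108  0.994  0.   ] zaxis [ 0.994  0.108 -0.001] q [-0.137  0.275  1.98  -0.     0.888 -1.816] t 20.25
cover_front 0.64 [204.2 326.5] [0.5544 0.0099 0.1165]
cover_front 0.62 [228.1 267. ] [0.4067 0.1091 0.0048]
```

View pics/s13c.png

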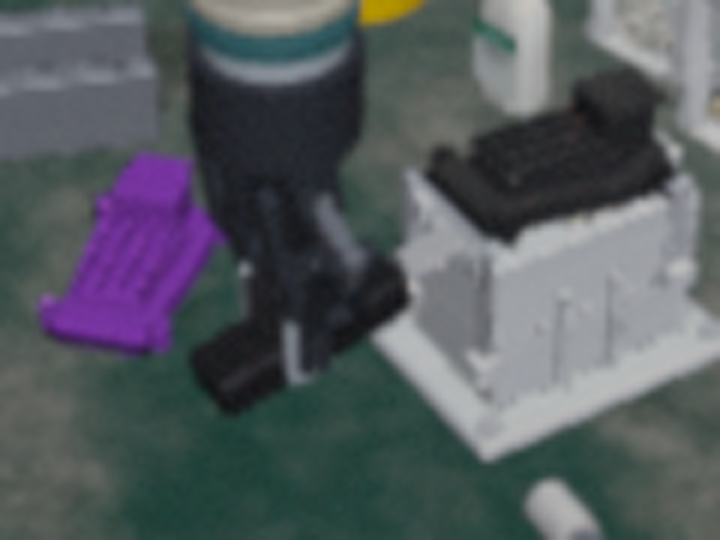

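```bash
cat > cov.py <<'E'
import sys
from h import *
from lev import nf
for f in sys.argv[1:]:
    D=np.load(f+".npy",allow_pickle=True).item(); im,st=D["im"],D["st"]; Q=nf(cloud(im,st))
    for lo in range(-8,118,9):
        m=(abs(Q[...,1])<.02)&(Q[...,0]*1e3>=lo)&(Q[...,0]*1e3<lo+9)&(Q[...,2]>.0)&(Q[...,2]<.08)
        print(f,lo,m.sum(),np.round(np.percentile(Q[m][:,2],[10,50,90]),4) if m.sum()>3 else "")
E
sed -i 's/^for f in sys.argv\[1:\]:/for f in (sys.argv[1:] if __name__=="__main__" else []):/' lev.py
python3 cov.py s11 s13
```

```text
s11 -8 59 [0.0038 0.0179 0.0221]
s11 1 29 [0.0208 0.0222 0.0244]
s11 10 55 [0.0212 0.0248 0.0348]
s11 19 40 [0.026  0.033  0.0388]
s11 28 39 [0.0244 0.0327 0.0378]
s11 37 33 [0.0262 0.0337 0.0376]
s11 46 38 [0.0283 0.035  0.0374]
s11 55 34 [0.0278 0.034  0.0383]
s11 64 51 [0.0303 0.0367 0.0494]
s11 73 59 [0.0317 0.0464 0.0529]
s11 82 46 [0.0296 0.0494 0.053 ]
s11 91 35 [0.0231 0.0503 0.0523]
s11 100 27 [0.0212 0.0504 0.0522]
s11 109 12 [0.0128 0.0186 0.0212]
s13 -8 70 [0.0033 0.0207 0.028 ]
s13 1 35 [0.0061 0.0294 0.0316]
s13 10 50 [0.0278 0.0316 0.0428]
s13 19 37 [0.0322 0.0394 0.0437]
s13 28 38 [0.0318 0.0393 0.0432]
s13 37 31 [0.03   0.0392 0.0433]
s13 46 39 [0.0282 0.0376 0.042 ]
s13 55 35 [0.0321 0.0375 0.0418]
s13 64 35 [0.0295 0.0372 0.0415]
s13 73 67 [0.0338 0.0462 0.0544]
s13 82 42 [0.0283 0.0516 0.0541]
s13 91 46 [0.0239 0.0505 0.0544]
s13 100 27 [0.0225 0.0507 0.0531]
s13 109 12 [0.014  0.0198 0.0229]
```

Call:
carry_out([
  [0.08,0,0,0],
  [0.08,0,0,0],
  [0,0,0,0],
  [0,0,0,0],
  [0,0,0,0],
])

```text
clock: 20.98
ee_pos: [0.4641, 0.0062, 0.0608]
eef_rot: [-0.038, 0.706, 0.038, 0.706]
ft_force: [-3.0, 0.1, 6.7]
opening: 0.0327
```

```bash
python3 look.py side s14; python3 cov.py s14|head -5;  python3 look.py top t14; python3 -c "
import cv2; a=cv2.imread('pics/t14.png'); cv2.imwrite('pics/t14c.png',cv2.resize(a[150:230,270:370],None,fx=7,fy=7,interpolation=cv2.INTER_CUBIC))"
```

```text
p [0.4641 0.0062 0.0608] jaw yaw 96.21 xaxis [-0.  0. -1.] yaxis [-0.108  0.994  0.   ] zaxis [ 0.994  0.108 -0.   ] q [-0.137  0.281  1.986  0.     0.875 -1.816] t 20.98
s14 -8 72 [0.0031 0.0199 0.0298]
s14 1 38 [0.0052 0.0325 0.0342]
s14 10 43 [0.0308 0.0336 0.0407]
s14 19 43 [0.033  0.0413 0.0452]
s14 28 33 [0.0342 0.0417 0.0461]
p [0.4641 0.0062 0.0608] jaw yaw 96.22 xaxis [-0.  0. -1.] yaxis [-0.108  0.994  0.   ] zaxis [ 0.994  0.108 -0.   ] q [-0.137  0.281  1.986  0.     0.875 -1.816] t 21.02
```

View pics/t14c.png

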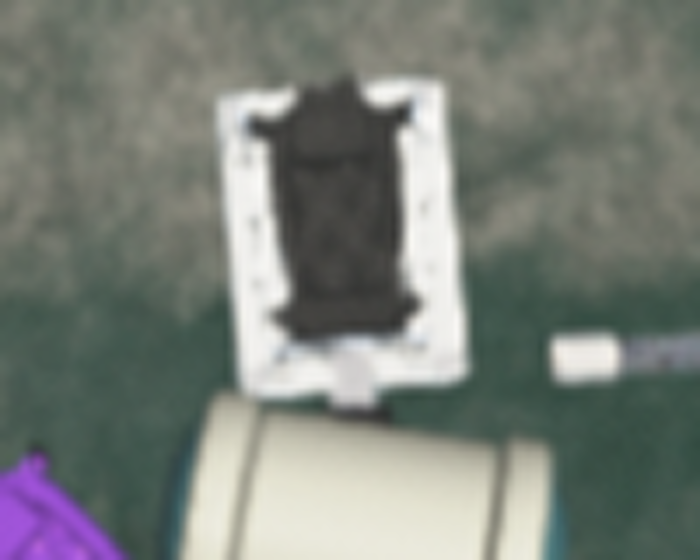

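Call:
carry_out([
  [0.04,0,-0.15,0],
  [0.04,0,-0.15,0],
  [0.04,0,-0.15,0],
  [0.06,0,-0.2,0],
  [0.06,0,-0.2,0],
  [0.06,0,-0.2,0],
  [0.06,0,-0.2,0],
  [0,0,0,0],
])

```text
clock: 22.08
ee_pos: [0.4258, 0.002, 0.0492]
eef_rot: [-0.038, 0.707, 0.038, 0.705]
ft_force: [-0.6, -1.3, 4.0]
opening: 0.0324
```

```bash
python3 look.py side s15; python3 cov.py s15;  python3 -c "
import cv2; a=cv2.imread('pics/s15.png'); cv2.imwrite('pics/s15c.png',cv2.resize(a[170:260,250:370],None,fx=6,fy=6,interpolation=cv2.INTER_CUBIC))"
```

```text
p [0.4258 0.002  0.0492] jaw yaw 96.19 xaxis [-0.002  0.    -1.   ] yaxis [-0.108  0.994  0.   ] zaxis [ 0.994  0.108 -0.002] q [-0.159  0.251  2.077 -0.     0.816 -1.837] t 22.07
s15 -8 73 [0.0026 0.0207 0.0286]
s15 1 28 [0.0051 0.0302 0.0314]
s15 10 47 [0.0278 0.0306 0.0407]
s15 19 40 [0.0303 0.0396 0.0436]
s15 28 32 [0.0309 0.0397 0.0429]
s15 37 35 [0.0312 0.0376 0.0422]
s15 46 34 [0.0294 0.0373 0.0424]
s15 55 32 [0.0342 0.0375 0.0416]
s15 64 37 [0.033  0.0382 0.0416]
s15 73 65 [0.0354 0.0464 0.0545]
s15 82 44 [0.03   0.0516 0.0547]
s15 91 40 [0.0238 0.0513 0.0543]
s15 100 26 [0.0228 0.0504 0.0526]
s15 109 12 [0.0136 0.0189 0.0459]
```

View pics/s15c.png

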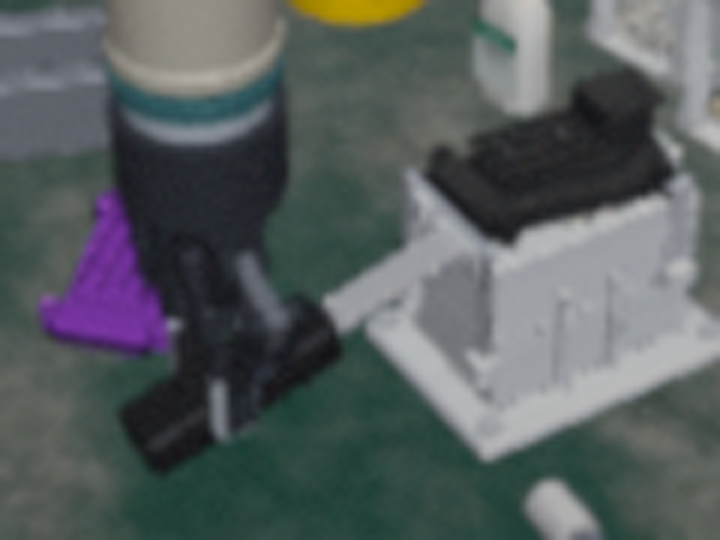

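Call:
carry_out([
  [0,0,-0.3,0],
  [0,0,-0.5,0],
  [0,0,-0.5,0],
  [0,0,-0.5,0],
  [0.3,0,0,0],
  [0.4,0,0,0],
  [0.2,0,0,0],
  [0.1,0,0,0],
  [0.1,0,0,0],
  [0.1,0,0,0],
  [0.1,0,0,0],
  [0.1,0,0,0],
  [0,0,0,0],
  [0,0,0,0],
])

```text
clock: 23.88
ee_pos: [0.3784, -0.0039, 0.0093]
eef_rot: [-0.038, 0.703, 0.037, 0.709]
ft_force: [4.2, 3.8, 11.9]
opening: 0.0327
```

```bash
python3 look.py wrist w16; python3 - <<'E'
from h import *
from lev import nf
D=np.load("w16.npy",allow_pickle=True).item(); im,st=D["im"],D["st"]; W=cloud(im,st)
for r in range(185,380,20): print(r,np.round(W[r,320],4))
E
```

```text
p [ 0.3784 -0.0039  0.0093] jaw yaw 96.09 xaxis [ 0.009 -0.    -1.   ] yaxis [-0.106  0.994 -0.001] zaxis [0.994 0.106 0.009] q [-0.196  0.259  2.232  0.003  0.641 -1.876] t 23.88
185 [ 0.3335 -0.0103  0.0187]
205 [ 0.3407 -0.0095  0.0246]
225 [ 0.3494 -0.0085  0.0262]
245 [ 0.359  -0.0075  0.0264]
265 [ 0.3682 -0.0065  0.028 ]
285 [ 0.3786 -0.0054  0.0282]
305 [ 0.3875 -0.0045  0.031 ]
325 [ 0.3988 -0.0033  0.0312]
345 [ 0.4087 -0.0022  0.0333]
365 [ 0.4191 -0.0011  0.0352]
```

View pics/w16.png

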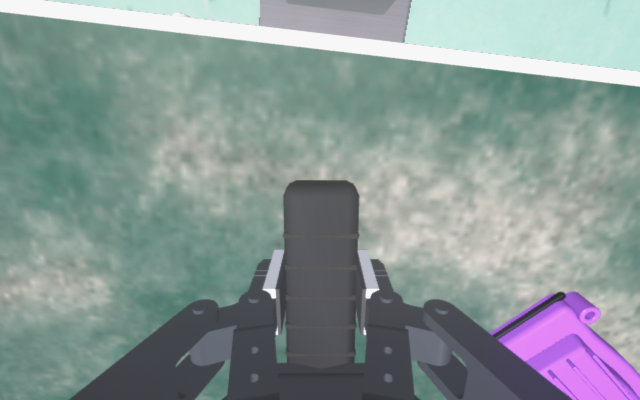

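Call:
carry_out([
  [0.05,0,0,0],
  [0.05,0,0,0],
  [0,0,0,0],
])

```text
clock: 24.3
ee_pos: [0.3797, -0.0041, 0.0066]
eef_rot: [-0.038, 0.702, 0.037, 0.71]
ft_force: [4.8, 3.4, 14.0]
opening: 0.0328
```

Call:
carry_out([
  [0,0,0,0],
  [0,0,0,0],
  [0,0,0,0],
  [-0.2,0,0,0],
  [-0.5,0,0,0],
  [-1,0,0,0],
  [-1,0,0,0],
  [-1,0,0,0],
  [-1,0,0,0],
  [-1,0,0,0],
  [-1,0,0.5,0],
  [0,0,0,0],
  [0,0,0,0],
], jaw=0.5)

```text
clock: 25.92
ee_pos: [0.3872, -0.002, 0.2047]
eef_rot: [-0.038, 0.707, 0.038, 0.705]
ft_force: [-0.6, -0.0, 0.1]
opening: 0.064
```

```bash
python3 look.py wrist w17 lever_mid lever_tip cover_front housing_notch; python3 - <<'E'
from h import *
D=np.load("w17.npy",allow_pickle=True).item(); im,st=D["im"],D["st"]; W=cloud(im,st)
E
```

```text
p [ 0.3872 -0.002   0.2047] jaw yaw 96.2 xaxis [-0.002  0.    -1.   ] yaxis [-0.108  0.994  0.001] zaxis [ 0.994  0.108 -0.002] q [-0.185  0.008  1.903 -0.     1.233 -1.864] t 25.93
lever_mid 0.85 [174.6 318.2] [ 0.3854 -0.0058  0.0235]
lever_tip 0.78 [273.8 318.7] [0.5122 0.0083 0.0142]
lever_tip 0.16 [364.9 318.7] [0.5524 0.0131 0.1122]
cover_front 0.68 [200.2 419.1] [0.406  0.1124 0.0104]
cover_front 0.41 [365.4 318.4] [0.5526 0.0128 0.1127]
housing_notch 0.58 [349.5 321.5] [0.554  0.0161 0.091 ]
```

View pics/w17.png

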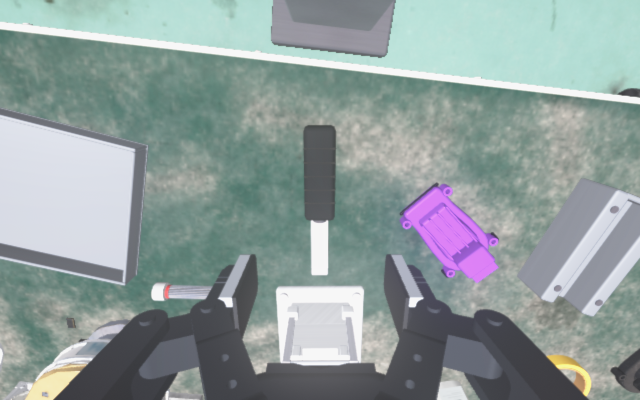

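```bash
python3 look.py top t17 cover_grip cover_front; python3 look.py side s17 cover_grip; python3 - <<'E'
from h import *
from lev import nf,N,X,Y
for f in ["t17","s17"]:
    D=np.load(f+".npy",allow_pickle=True).item(); im,st=D["im"],D["st"]; W=cloud(im); Q=nf(W)
    m=(abs(Q[...,1])<.04)&(Q[...,0]>.05)&(Q[...,0]<.13)&(Q[...,2]>.046)&(Q[...,2]<.08)
    P=Q[m]; print(f,len(P),"x",np.round(np.percentile(P[:,0],[2,50,98]),4),"y",np.round(np.percentile(P[:,1],[2,50,98]),4),"z",np.round(np.percentile(P[:,2],[10,50,90]),4), "world mean",W[m].mean(0))
    P2=P[:,:2].astype(np.float32); print(cv2.minAreaRect(P2))
print(N+.0903*X)
E
python3 cov.py s17 | head -4
python3 -c "
import cv2; a=cv2.imread('pics/s17.png'); cv2.imwrite('pics/s17c.png',cv2.resize(a[160:250,290:390],None,fx=6,fy=6,interpolation=cv2.INTER_CUBIC))"
```

```text
p [ 0.3876 -0.0021  0.2046] jaw yaw 96.2 xaxis [-0.002  0.    -1.   ] yaxis [-0.108  0.994  0.001] zaxis [ 0.994  0.108 -0.002] q [-0.185  0.008  1.902  0.     1.233 -1.864] t 26.18
cover_grip 0.86 [171.6 319.1] [0.6347 0.0176 0.1447]
cover_grip 0.72 [225.5 270.9] [0.4637 0.1757 0.0428]
cover_front 0.78 [242.3 289. ] [0.4077 0.1163 0.0109]
cover_front 0.69 [199.6 320.4] [0.5502 0.0117 0.1113]
p [ 0.3882 -0.0022  0.2051] jaw yaw 96.2 xaxis [-0.001  0.    -1.   ] yaxis [-0.108  0.994  0.   ] zaxis [ 0.994  0.108 -0.001] q [-0.185  0.008  1.901  0.     1.233 -1.864] t 26.32
cover_grip 0.67 [187.9 354.2] [0.6434 0.0144 0.1417]
cover_grip 0.65 [205.6 277. ] [0.4607 0.1619 0.0341]
t17 123 x [0.078  0.0939 0.1112] y [-0.0162 -0.0001  0.0176] z [0.049  0.0523 0.0548] world mean [0.64647983 0.0256426  0.14319875]
((0.0950949639081955, 0.0006176289170980453), (0.034244000911712646, 0.03478548675775528), 85.59708404541016)
s17 107 x [0.0743 0.0888 0.1098] y [-0.0177 -0.0026  0.0172] z [0.0489 0.0521 0.055 ] world mean [0.64222992 0.02277655 0.14300928]
((0.0924728661775589, 0.00012648850679397583), (0.037774477154016495, 0.036310452967882156), 5.942417144775391)
[0.64277183 0.02495234 0.091     ]
s17 -8 55 [0.0103 0.0222 0.0292]
s17 1 33 [0.0025 0.0286 0.0306]
s17 10 44 [0.0282 0.0302 0.0369]
s17 19 39 [0.0315 0.0392 0.0431]
```

View pics/s17c.png

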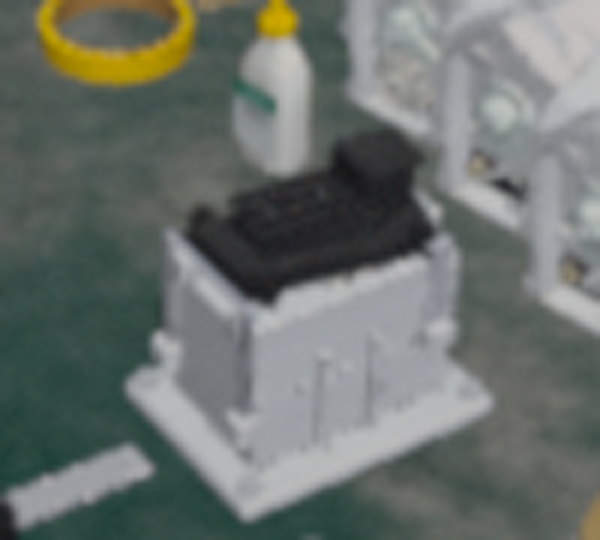

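Call:
carry_out([
  [0,0,0.6,0],
  [0,0,0.9,0],
  [0,0,1,0],
  [0,0,1,0],
  [0,0,1,0],
  [0,0,1,0],
  [0,0,1,0],
  [0,0,1,0],
  [0,0,0.7,0],
  [0,0,0.4,0],
  [0,0,0,0],
  [0,0,0,0],
])

```text
clock: 27.92
ee_pos: [0.6443, 0.0257, 0.2054]
eef_rot: [-0.038, 0.706, 0.038, 0.706]
ft_force: [0.2, -0.4, 0.1]
opening: 0.0638
```

```bash
python3 look.py wrist w18 cover_grip cover_front; python3 - <<'E'
from h import *
plan([.6444,.0251,.129],96.2)
D=np.load("w18.npy",allow_pickle=True).item(); im,st=D["im"],D["st"]; W=cloud(im,st)
m=(W[...,2]>.137)&(W[...,2]<.15)&(abs(W[...,0]-.64)<.04)&(abs(W[...,1]-.025)<.04)
r,c=np.where(m); print(m.sum(),r.min(),r.max(),c.min(),c.max(),np.percentile(W[m][:,1],[2,50,98]),np.percentile(W[m][:,0],[2,50,98]),np.median(W[m][:,2]))
E
```

```text
p [0.6443 0.0257 0.2054] jaw yaw 96.2 xaxis [-0.001  0.    -1.   ] yaxis [-0.108  0.994  0.   ] zaxis [ 0.994  0.108 -0.001] q [-0.068  0.396  1.388  0.     1.359 -1.747] t 27.93
cover_grip 0.8 [212.4 319.2] [0.6393 0.0229 0.1452]
cover_front 0.66 [ 87.  319.2] [0.5571 0.014  0.1205]
p [0.6443 0.0256 0.2059] jaw yaw 96.19 xaxis [ 0.  0. -1.] yaxis [-0.108  0.994  0.   ] zaxis [0.994 0.108 0.   ] q [-0.068  0.395  1.388  0.     1.359 -1.747] t 28.07
delta units [ 2.562 -0.017  0.   ] spin -0.00017010071899428182
2260 195 243 295 346 [0.00722907 0.02446141 0.0408585 ] [0.62861794 0.64373783 0.6631349 ] 0.14379945833224492
```

View pics/w18.png

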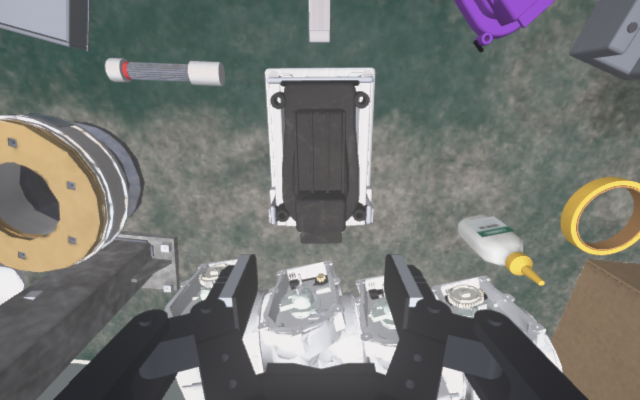

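Call:
carry_out([
  [0.6,0,0,0],
  [0.7,0,0,0],
  [0.6,0,0,0],
  [0.4,0,0,0],
  [0.26,0,0,0],
  [0,0,0,0],
  [0,0,0,0],
])

```text
clock: 28.95
ee_pos: [0.6455, 0.0257, 0.1294]
eef_rot: [-0.038, 0.706, 0.038, 0.707]
ft_force: [0.5, 0.4, -0.4]
opening: 0.0641
```

```bash
python3 look.py wrist w19 cover_grip
```

```text
p [0.6455 0.0257 0.1294] jaw yaw 96.2 xaxis [ 0.001  0.    -1.   ] yaxis [-0.108  0.994 -0.   ] zaxis [0.994 0.108 0.001] q [-0.068  0.447  1.5    0.     1.194 -1.747] t 28.95
cover_grip 0.81 [266.7 321.7] [0.6382 0.0241 0.145 ]
```

View pics/w19.png

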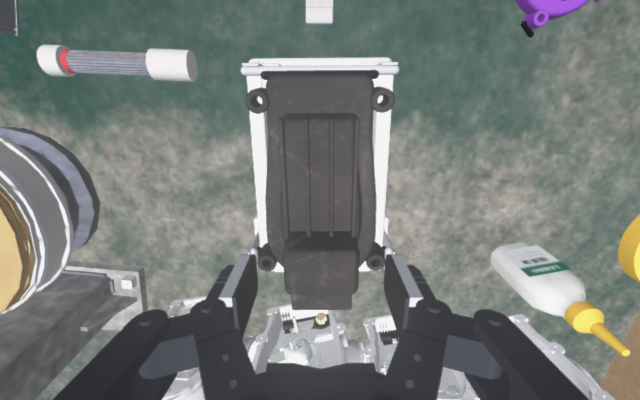

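Call:
carry_out([
  [0,0,0,0],
  [0,0,0,0],
  [0,0,0,0],
  [0,0,0,0],
  [0,0,0,0],
  [0,0,0,0],
], jaw=-1)

```text
clock: 29.8
ee_pos: [0.6453, 0.0257, 0.1293]
eef_rot: [-0.038, 0.706, 0.038, 0.706]
ft_force: [-0.8, 0.6, 4.6]
opening: 0.0344
```

```bash
python3 look.py wrist w20 cover_grip
```

```text
p [0.6453 0.0257 0.1293] jaw yaw 96.2 xaxis [ 0.001  0.    -1.   ] yaxis [-0.108  0.994  0.   ] zaxis [0.994 0.108 0.001] q [-0.068  0.447  1.5    0.     1.194 -1.747] t 29.8
cover_grip 0.84 [264.5 318.6] [0.6372 0.0226 0.1446]
```

View pics/w20.png

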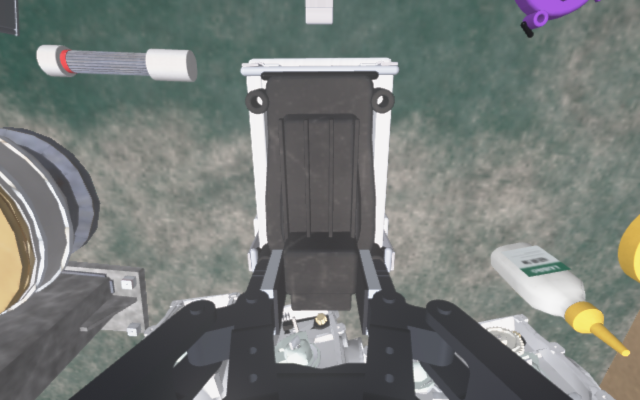

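Call:
carry_out([
  [-0.1,0,0,0],
  [-0.15,0,0,0],
  [-0.2,0,0,0],
  [-0.2,0,0,0],
  [-0.3,0,0,0],
  [-0.4,0,0,0],
  [-0.5,0,0,0],
  [-0.6,0,0,0],
  [-0.6,0,0,0],
  [0,0,0,0],
  [0,0,0,0],
])

```text
clock: 31.28
ee_pos: [0.6447, 0.0257, 0.22]
eef_rot: [-0.038, 0.706, 0.038, 0.706]
ft_force: [-1.0, 1.0, -1.5]
opening: 0.0346
```

```bash
python3 look.py wrist w21 cover_grip; python3 look.py side s21;python3 -c "
import cv2; a=cv2.imread('pics/s21.png'); cv2.imwrite('pics/s21c.png',cv2.resize(a[100:250,290:410],None,fx=4,fy=4,interpolation=cv2.INTER_CUBIC))"
```

```text
p [0.6447 0.0257 0.22  ] jaw yaw 96.2 xaxis [-0.001  0.    -1.   ] yaxis [-0.108  0.994  0.   ] zaxis [ 0.994  0.108 -0.001] q [-0.068  0.388  1.364  0.     1.39  -1.747] t 31.27
cover_grip 0.77 [264.6 319. ] [0.6365 0.0228 0.2355]
p [0.6444 0.0257 0.2193] jaw yaw 96.2 xaxis [-0.002  0.    -1.   ] yaxis [-0.108  0.994  0.   ] zaxis [ 0.994  0.108 -0.002] q [-0.068  0.389  1.364  0.     1.39  -1.747] t 31.38
```

View pics/w21.png

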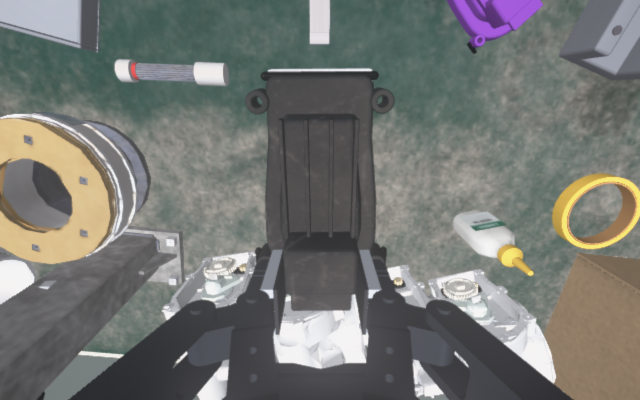

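View pics/s21c.png

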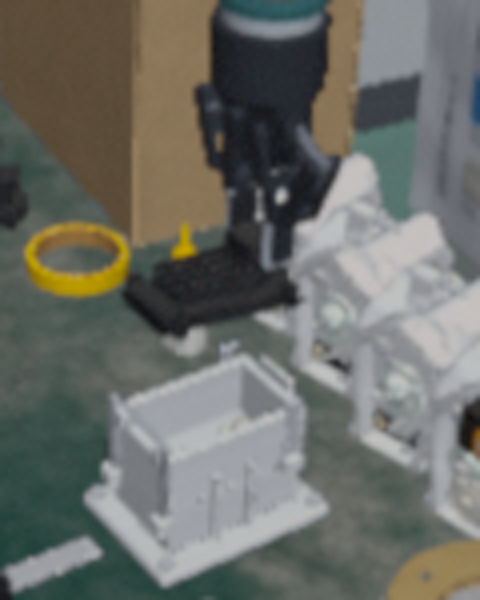

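```bash
python3 - <<'E'
from h import *
D=np.load("t17.npy",allow_pickle=True).item(); im=D["im"]; g=im["img"].astype(int)
hsv=cv2.cvtColor(im["img"],cv2.COLOR_BGR2HSV)
b,gg,r=[g[...,i] for i in range(3)]
m=((b>=gg)&(b>100)).astype(np.uint8); m2=np.zeros_like(m); m2[190:285,370:460]=m[190:285,370:460]
m2=cv2.morphologyEx(m2,cv2.MORPH_OPEN,np.ones((3,3)))
n,l,s,c=cv2.connectedComponentsWithStats(m2); k=1+np.argmax(s[1:,4]); print(s[k],c[k])
cn=np.argwhere(l==k)[:,::-1].astype(np.float32); rc=cv2.minAreaRect(cn); print(rc); bp=cv2.boxPoints(rc)
for p in bp: print(p,np.round(ray_z(im,p[1],p[0],.028),4))
print("centre at z.004",np.round(ray_z(im,rc[0][1],rc[0][0],.016),4))
v=im["img"].copy(); cv2.polylines(v,[bp.astype(np.int32)],True,(0,0,255),1); cv2.imwrite("pics/tray.png",cv2.resize(v[180:300,350:480],None,fx=5,fy=5))
E
```

```text
[ 381  205   64   59 2899] [412.91755778 233.73991031]
((412.8976745605469, 233.7466583251953), (57.638797760009766, 50.861175537109375), 10.007980346679688)
[380.09735 253.78189] [ 0.3783 -0.1926  0.028 ]
[388.93628 203.69464] [ 0.5474 -0.2199  0.028 ]
[445.698   213.71143] [ 0.5183 -0.4112  0.028 ]
[436.85907 263.79868] [ 0.35   -0.3825  0.028 ]
centre at z.004 [ 0.4479 -0.3046  0.016 ]
```

View pics/tray.png

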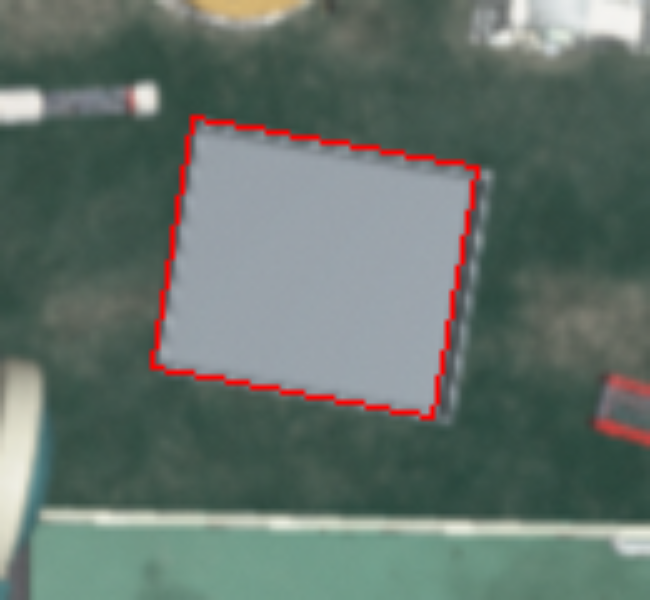

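Call:
carry_out([
  [0,0,-0.4,0],
  [0,0,-0.8,0],
  [0,0,-1,0],
  [0,0,-1,0],
  [0,0,-1,0],
  [0,0,-0.8,0],
  [0,-0.3,-0.4,0],
  [0,-0.6,0,0.09],
  [0,-0.8,0,0.09],
  [0,-1,0,0.089],
  [0,-1,0,0],
  [0,-1,0,0],
  [0,-1,0,0],
  [0,-1,0,0],
  [0,-1,0,0],
  [0,-0.8,0,0],
  [0,-0.5,0,0],
  [0,0,0,0],
])

```text
clock: 33.67
ee_pos: [0.4548, -0.26, 0.22]
eef_rot: [0.057, 0.705, -0.057, 0.705]
ft_force: [0.2, 0.2, -0.6]
opening: 0.0342
```

```bash
python3 look.py wrist w22 cover_grip tray_in;python3 -c "
from h import *
plan([.4806,-.3068,.06],80.8)"; python3 look.py side s22
```

```text
p [ 0.4548 -0.26    0.22  ] jaw yaw 80.69 xaxis [ 0.  0. -1.] yaxis [0.162 0.987 0.   ] zaxis [ 0.987 -0.162  0.   ] q [-0.653  0.206  1.63   0.     1.306 -2.061] t 33.67
cover_grip 0.58 [266.2 318.1] [ 0.4473 -0.2612  0.2354]
cover_grip 0.15 [246.2 552.8] [ 0.5693 -0.022   0.0565]
tray_in 0.68 [167. 278.] [ 0.4034 -0.2745  0.2091]
p [ 0.4549 -0.2583  0.2201] jaw yaw 80.81 xaxis [-0.     0.001 -1.   ] yaxis [0.16  0.987 0.001] zaxis [ 0.987 -0.16  -0.   ] q [-6.500e-01  2.050e-01  1.631e+00  1.000e-03  1.306e+00 -2.061e+00] t 33.83
delta units [ 5.335 -1.462  1.106] spin 0.00017947591128893
p [ 0.4549 -0.2583  0.2201] jaw yaw 80.81 xaxis [-0.     0.001 -1.   ] yaxis [0.16  0.987 0.001] zaxis [ 0.987 -0.16  -0.   ] q [-6.500e-01  2.050e-01  1.631e+00  1.000e-03  1.306e+00 -2.061e+00] t 33.83
```

View pics/w22.png

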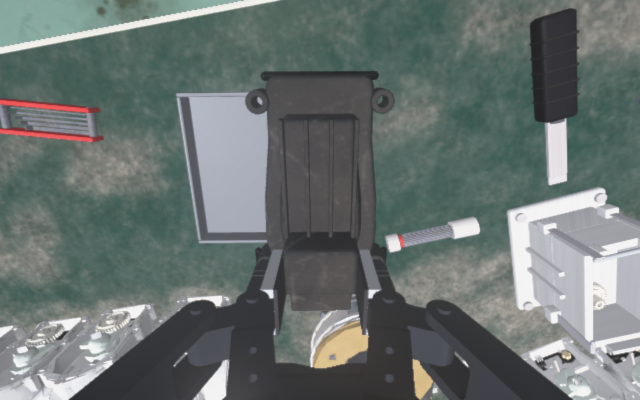

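View pics/s22.png

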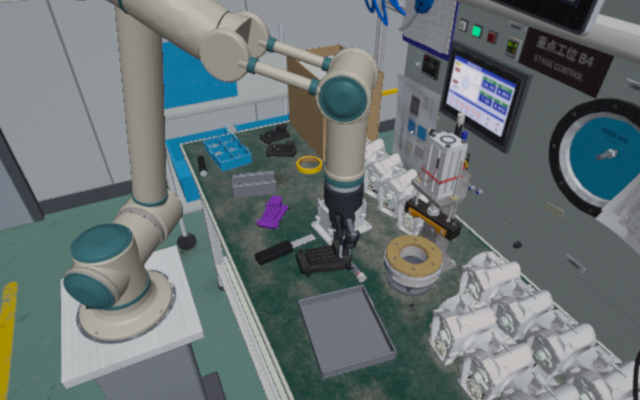

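```bash
python3 - <<'E'
from h import *
W=cloud(np.load("top0.npy",allow_pickle=True).item()["im"])
m=(W[...,2]>.02)&(W[...,0]>.5)&(W[...,0]<.72)&(W[...,1]<-.13)&(W[...,1]>-.38)
m[:, :368]=0
P=W[m]; print(P.min(0),P.max(0)); 
for y in np.arange(-.38,-.12,.03):
    k=abs(P[:,1]-y)<.015; print(round(y,2), P[k].min(0) if k.any() else "", P[k].max(0) if k.any() else "")
E
```

```text
[ 0.50230094 -0.37959751  0.02036778] [ 0.71994409 -0.16301722  0.42842793]
-0.38 [ 0.51954588 -0.37959751  0.02494132] [ 0.52303024 -0.3650025   0.02940134]
-0.35 [ 0.51945919 -0.36218757  0.0207675 ] [ 0.52603274 -0.33762102  0.03057701]
-0.32 [ 0.52529686 -0.33492478  0.024297  ] [ 0.53177938 -0.30544792  0.03370527]
-0.29 [ 0.53121011 -0.30447856  0.02036778] [ 0.71775568 -0.2750021   0.42842793]
-0.26 [ 0.5341035  -0.27495287  0.02341527] [ 0.71994409 -0.24522057  0.42800328]
-0.23 [ 0.50230094 -0.2449984   0.02212038] [ 0.71957176 -0.21505174  0.42777514]
-0.2 [ 0.50231424 -0.21493368  0.02145381] [ 0.71978891 -0.1850335   0.4245065 ]
-0.17 [ 0.5526947  -0.18485807  0.02058662] [ 0.71983205 -0.16301722  0.41696447]
-0.14
```

Call:
carry_out([
  [0,-0.7,0.5,0],
  [0,-0.76,0.6,0],
  [0.5,0,0,0],
  [0.8,0,0,0],
  [1,0,0,0],
  [1,0,0,0],
  [1,0,0,0],
  [0.7,0,0,0],
  [0.3,0,0,0],
  [0,0,0,0],
  [0,0,0,0],
])

```text
clock: 35.25
ee_pos: [0.481, -0.3078, 0.0621]
eef_rot: [0.056, 0.704, -0.057, 0.705]
ft_force: [0.2, 0.6, -1.4]
opening: 0.0342
```

```bash
python3 look.py wrist w23 cover_grip;  python3 look.py side s23; python3 -c "
import cv2; a=cv2.imread('pics/s23.png'); cv2.imwrite('pics/s23c.png',cv2.resize(a[230:380,270:420],None,fx=4,fy=4,interpolation=cv2.INTER_CUBIC))"
```

```text
p [ 0.481  -0.3078  0.0621] jaw yaw 80.8 xaxis [ 0.001 -0.001 -1.   ] yaxis [ 0.16   0.987 -0.001] zaxis [ 0.987 -0.16   0.001] q [-0.691  0.412  1.757  0.     0.971 -2.102] t 35.25
cover_grip 0.67 [266.8 318.6] [ 0.474  -0.3088  0.0771]
p [ 0.481  -0.308   0.0622] jaw yaw 80.79 xaxis [ 0.002 -0.001 -1.   ] yaxis [ 0.16   0.987 -0.001] zaxis [ 0.987 -0.16   0.002] q [-0.691  0.412  1.757  0.     0.971 -2.102] t 35.35
```

View pics/w23.png

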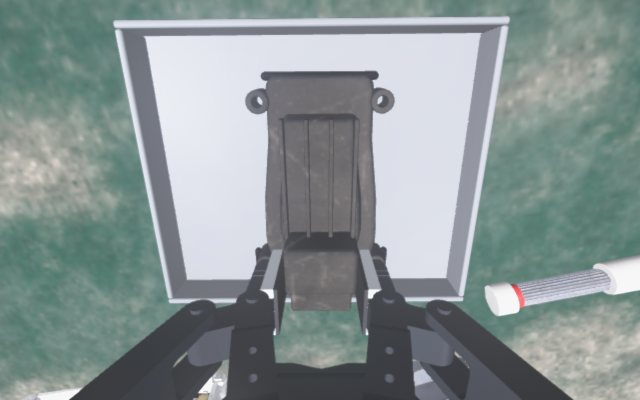

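View pics/s23c.png

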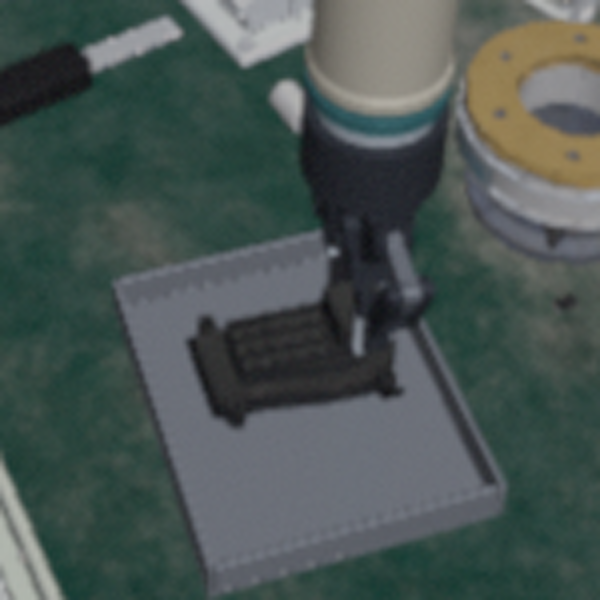

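Call:
carry_out([
  [0.4,0,0,0],
  [0.3,0,0,0],
  [0.15,0,0,0],
  [0.1,0,0,0],
  [0,0,0,0],
  [0,0,0,0],
])

```text
clock: 36.15
ee_pos: [0.4799, -0.3073, 0.0333]
eef_rot: [0.057, 0.705, -0.057, 0.704]
ft_force: [-3.1, 1.0, 4.6]
opening: 0.0345
```

```bash
python3 look.py wrist w24 cover_grip; python3 - <<'E'
from h import *
D=np.load("w24.npy",allow_pickle=True).item(); im,st=D["im"],D["st"]; W=cloud(im,st)
for r in (50,80,95,110,140,180,220,250,280,300): print(r,np.round(W[r,318],4))
print(np.round(W[100,200],4))
E
```

```text
p [ 0.4799 -0.3073  0.0333] jaw yaw 80.79 xaxis [-0.001  0.001 -1.   ] yaxis [0.16  0.987 0.   ] zaxis [ 0.987 -0.16  -0.001] q [-0.692  0.446  1.789 -0.     0.908 -2.102] t 36.15
cover_grip 0.68 [265.1 317.6] [ 0.4719 -0.3086  0.0487]
50 [ 0.3769 -0.2932  0.0036]
80 [ 0.3916 -0.2954  0.0233]
95 [ 0.398  -0.2965  0.0237]
110 [ 0.4046 -0.2976  0.0238]
140 [ 0.4171 -0.2996  0.033 ]
180 [ 0.436  -0.3027  0.0318]
220 [ 0.4571 -0.3061  0.0301]
250 [ 0.4649 -0.3073  0.0473]
280 [ 0.4805 -0.3099  0.0475]
300 [ 0.4928 -0.3119  0.0461]
[ 0.3906 -0.3584  0.0035]
```

Call:
carry_out([
  [0.05,0,0,0],
  [0,0,0,0],
])

```text
clock: 36.5
ee_pos: [0.4798, -0.3073, 0.0332]
eef_rot: [0.057, 0.705, -0.057, 0.705]
ft_force: [-5.0, 2.3, 13.3]
opening: 0.0345
```

Call:
carry_out([
  [0,0,0,0],
  [0,0,0,0],
  [0,0,0,0],
  [-0.2,0,0,0],
  [-0.5,0,0,0],
  [-1,0,0,0],
  [-1,0,0,0],
  [-1,0,0,0],
  [-1,0,0,0],
  [0,0,0,0],
  [0,0,0,0],
], jaw=0.5)

```text
clock: 37.88
ee_pos: [0.4801, -0.3074, 0.1722]
eef_rot: [0.057, 0.705, -0.057, 0.705]
ft_force: [-0.1, 0.6, 0.5]
opening: 0.0642
```

```bash
python3 look.py wrist w25 cover_grip cover_front lever_mid; python3 - <<'E'
from h import *
D=np.load("w25.npy",allow_pickle=True).item(); im,st=D["im"],D["st"]; W=cloud(im,st)
tc=np.array([.451,-.302]); a=np.radians(-9.2); X=np.array([np.cos(a),np.sin(a)]);Y=np.array([-X[1],X[0]])
d=W[...,:2]-tc; u=d@X; v=d@Y; g=im["img"].max(-1)
m=(abs(u)<.08)&(abs(v)<.07)&(W[...,2]>.012)
for lo in np.arange(-.08,.08,.01):
    k=m&(u>=lo)&(u<lo+.01)&(abs(v)<.03)
    if k.sum()>5: print(round(lo,2),k.sum(),np.round(np.percentile(W[k][:,2],[5,50,95]),4))
print("v",np.percentile(v[m],[1,99]),"u",np.percentile(u[m],[1,99]))
E
```

```text
p [ 0.4801 -0.3074  0.1722] jaw yaw 80.79 xaxis [-0.  0. -1.] yaxis [0.16  0.987 0.   ] zaxis [ 0.987 -0.16  -0.   ] q [-0.692  0.308  1.611  0.     1.223 -2.102] t 37.88
cover_grip 0.72 [183.2 316. ] [ 0.4717 -0.3112  0.0467]
cover_front 0.78 [ 86.9 319.4] [ 0.3918 -0.2952  0.0177]
-0.07 190 [0.0123 0.0164 0.018 ]
-0.06 722 [0.0165 0.0178 0.0197]
-0.05 691 [0.0164 0.0187 0.0327]
-0.04 610 [0.0168 0.0273 0.0337]
-0.03 642 [0.0166 0.0273 0.0334]
-0.02 656 [0.0168 0.0273 0.0335]
-0.01 636 [0.017  0.0272 0.0334]
-0.0 620 [0.017  0.0272 0.0335]
0.01 10428 [0.0458 0.2526 0.2606]
0.02 1406 [0.0175 0.2442 0.2522]
0.03 639 [0.0169 0.0462 0.2039]
0.04 217 [0.0182 0.0462 0.0475]
0.07 513 [0.0132 0.0233 0.0284]
v [-0.06579622  0.06213341] u [-0.05609154  0.07760559]
```

View pics/w25.png

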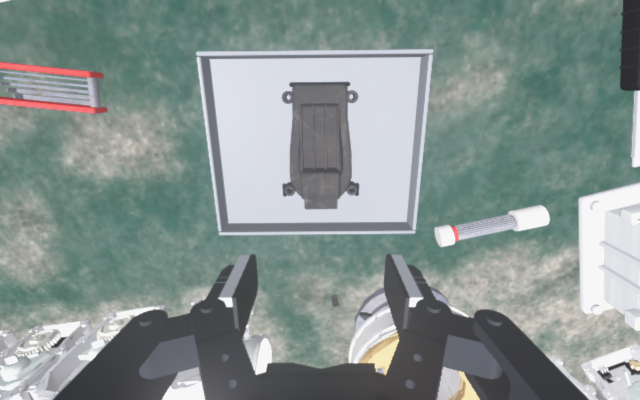

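```bash
python3 look.py top t26 lever_mid lever_tip cover_grip by_tape_roll by_oiler; python3 -c "
import cv2; a=cv2.imread('pics/t26.png'); cv2.imwrite('pics/t26c.png',cv2.resize(a[120:300,180:480],None,fx=2.6,fy=2.6,interpolation=cv2.INTER_CUBIC))"; python3 look.py side s26 by_tape_roll by_oiler lever_mid
```

```text
p [ 0.4799 -0.3072  0.1711] jaw yaw 80.79 xaxis [-0.002  0.002 -1.   ] yaxis [0.16  0.987 0.001] zaxis [ 0.987 -0.16  -0.002] q [-0.692  0.309  1.612  0.     1.223 -2.102] t 38.08
lever_mid 0.61 [246.  325.3] [ 0.3991 -0.0081  0.0227]
lever_tip 0.85 [209.7 322.4] [0.5225 0.0048 0.0012]
cover_grip 0.75 [226.7 271. ] [0.4597 0.1752 0.0429]
cover_grip 0.66 [225.1 414.7] [ 0.477  -0.2699  0.1791]
by_tape_roll 0.53 [167.  217.8] [0.6628 0.3744 0.0018]
by_tape_roll 0.19 [182.  316.8] [0.6123 0.0256 0.0552]
p [ 0.4804 -0.3076  0.1719] jaw yaw 80.79 xaxis [-0.  0. -1.] yaxis [0.16  0.987 0.   ] zaxis [ 0.987 -0.16  -0.   ] q [-0.692  0.308  1.61   0.     1.223 -2.102] t 38.38
by_tape_roll 0.63 [166.8 310.5] [ 0.6658  0.365  -0.0027]
by_tape_roll 0.55 [252.9 273.5] [ 0.3821 -0.0141  0.0223]
by_oiler 0.64 [186.3 335.6] [0.682  0.1983 0.0145]
lever_mid 0.75 [253.4 273.1] [ 0.3804 -0.0157  0.0226]
lever_mid 0.26 [185.2 334.5] [0.6793 0.2013 0.0179]
```

View pics/t26c.png

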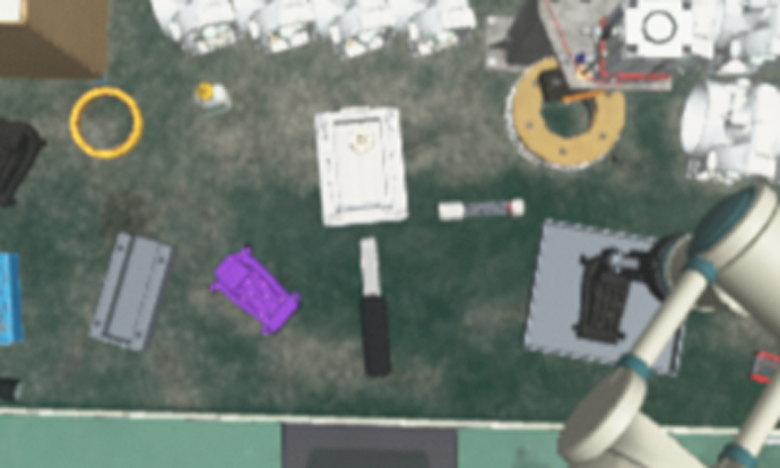

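The lever is flat on the bench, the cover is flat in the tray, and the tape roll and oil bottle have not moved. The gripper is clear of everything, so I'm handing the job in.

```bash
python3 -c "
from h import *
print(ctrl.sign_off())"
```

```text
the job is handed in; nothing more can be done
None
```

I finished the whole sequence and handed the job in at about 38 s of the 72 s allowed; the hand-in gave no verdict.

- **Lever out of the rack:** I took it by the blade, laid it flat on the bench, let go, and gripped it again by its handle.
- **Levering:** The blade went about 40 mm into the notch. I raised the cover's front edge about 9 mm, past the clip, with the fingers on the lever's handle, well clear of the cover. After I pulled the blade out, the cover rested on the clip with its front about 7 mm up.
- **Cover:** After laying the lever down flat, I lifted the cover by its connector block and set it in the grey tray.

**Last checks:**
- **Cover:** its plate top is at 18 mm and its block top at 46–47 mm. That matches lying level on the 4 mm tray floor, connector up and well inside the walls.
- **Lever:** its handle top is about 23 mm up and its blade top about 14 mm up, so it lies level on the bench.
- **Bystanders:** in the side view the oil bottle reads within 3 mm and the tape roll within about 10 mm of where they were. In the top view the tape roll reads within about 13 mm, and the oil bottle was not detected there, though it shows in the picture.
- **Gripper:** it is empty and about 170 mm above the bench, touching nothing.

**Readings that disagreed:** the point detector sometimes gave wrong results, such as the purple cover, a "tape roll" on the lever, and a lever middle 14 mm off in the last top view. I relied on the depth measurements and sizes instead. No check failed.

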